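Put the hex drivers back in the shadow tray and shut the tool case

TASK

Lay the orange and the blue hex driver back in the tool case's foam tray, each fully home in the cut-out of its own colour. Then press down the red tab at the knee of the locked lid stay to unlock it, and lower the lid, without slamming it, until it is fully shut. Leave everything else where it is.

Things in the scene. Friction and masses are not known exactly. Their poses are not given: they have to be found in the camera images.
- tool_case: grey tool case, 215 x 280 mm, rim 48 mm high, fixed. Origin: centre of its underside, on the counter; x axis from its front to its hinge side (away from the robot), y to its left, z up. Inside, a hard black foam tray: top 44.5 mm, floor of the cut-outs 34 mm above the counter. The orange-floored and, to its right, the blue-floored cut-out run along x.
- orange_pocket (a point): place of the middle of the orange driver's handle axis when home (case x 38.5, y 5, z 44.5 mm); axes as the case. Cut-out: handle part 23.4 mm wide, 65 mm long, centred here; 9 mm wide shank slot from it towards the front of the case. Only the driver of its colour fits well, handle to the hinge
- blue_pocket (a point): the same for the blue driver, 75 mm to the right (case y -70 mm); axes as the case
- trough (a point): middle of the floor of a finger trough, as deep as the cut-outs, 47 mm long along case x (13 to 60 mm), 198 mm along y (-133 to 65 mm), crossing the handle parts so that fingers can go down beside the handles' middles; axes as the case
- orange_driver: orange hex driver, 161 mm long, about 40 g: round handle 21 mm in diameter, 62 mm long, and a 3.4 mm shank on the same axis; lies loose on the counter, balanced near the handle's middle. Origin under its middle; y axis along it from shank tip to handle: handle middle at y = 48 mm, tip at -81 mm. May roll about y; handle always roughly away from the robot
- blue_driver: blue hex driver, 146 mm long, about 40 g: round handle 21 mm in diameter, 62 mm long, and a 3.4 mm shank on the same axis; lies loose on the counter, balanced near the handle's middle. Origin under its middle; y axis along it from shank tip to handle: handle middle at y = 41 mm, tip at -73 mm. May roll about y; handle always roughly away from the robot
- orange_handle (a point): middle of the orange driver's handle, on its axis (10 mm above the counter at the start); axes as the driver
- blue_handle (a point): middle of the blue driver's handle, on its axis (10 mm above the counter at the start); axes as the driver
- case_lid (a joint): lid angle: 0 as it stands propped open, 65 degrees above shut; 1.134 rad fully shut. Lid 205 mm deep, 15 mm skirt, 0.3 kg; its stiff hinge holds it wherever it is left: push it down with a few newtons at its edge. It cannot be lowered while the stay is locked
- lid_hinge (a point): middle of the lid's hinge line (along y), 49 mm above the counter; axes as the case. The propped lid leans 25 degrees to the front over the handle cut-outs: a gripper pointing straight down there hits it; one whose body leans 20 to 45 degrees to the front of the case (holding the driver level) clears it
- lid_edge (a point): on the outer (when shut, upper) face of the lid, 10 mm from the middle of its free edge, 195 mm from the hinge along the lid and 21 mm off the hinge plane; x axis along the lid towards the hinge, z out of the outer face. 70 mm above the counter when shut
- stay_knee (a joint): fold angle at the knee of the two-link steel lid stay at the case's left side: 0 = straight, a little over centre, locked; grows as the knee goes down, about 1.1 rad when the lid is shut. Pressing the tab down 15 to 30 mm (5 to 10 N) breaks it; it stays unlocked and folds on as the lid is lowered
- knee_tab (a point): middle of the top of the red tab at the knee, 20 mm (along the case) x 36 mm, 70 mm above the counter while locked, 29 mm left of the case's side. It swings down on a 76 mm link pivoted towards the front. The propped lid's free edge is above and beside it: lean the gripper to the front of the case here too
- tweezers: black tweezers, 15 x 120 x 8 mm, lying in their own cut-out at the left of the tray; leave them
- tape_roll: roll of masking tape, 104 mm across, 24 mm high, on the counter in front; origin under its middle
- sensor_head: round black sensor head, 51 x 66 x 18 mm, further back on the counter
- dish: clear round dish, 59 mm across, 14 mm high, at the front right
- clamp_fork: steel clamping fork, 25 x 60 x 12 mm, at the front right
Things that resemble listed ones, but are neither listed nor needed, are in the scene too. Several things look just like the orange_driver: the one meant starts farthest to the robot's right.

How it is judged:
By the outcome, as a careful person would: the job done as asked, in the order asked, and still so for the second after the job is handed in, with the robot touching nothing.
It also fails if it takes over 72 s, if anything falls off the work surface, if the arm or the gripper's body presses on something with over 40 N, if the wrist force passes 120 N, or if a joint passes its speed limit or range.

ROBOT

A 6-joint arm with a two-finger parallel gripper is mounted at the origin on a cart in front of the work surface, level with it; the furniture and walls round the work are solid. World frame = base frame: x ahead of the robot, y to its left, z up, the work surface at z = 0. Lengths are in m, angles in rad, forces in N, time in s.
With the tool pointing down it reaches from about 0.425 to 0.95 m from the base axis. Payload 3.5 kg.
Tool frame: the origin (TCP) lies between the finger pads; the fingertips stand 25 mm ahead of it and the grasp point (between the pads) lies 6 mm ahead of it (ctrl.finger_overhang is the distance from the TCP to the fingertips, in m); x points along the fingers, y is the direction in which the jaws open and shut, and the axes are right-handed (so a half turn about x gives the same grasp; the last joint's range is limited). The gripper opens to 85 mm and grips with 20 to 120 N. Pads are 22 mm wide; open, the fingers measure 114 mm over their backs; the gripper's body (76 mm by 85 mm) begins 54 mm behind the grasp point. The pads swing forward as they close: fully open they stand 13 mm farther back than shut.
Start: joints at [1.03, 0.286, 1.577, -0, 1.279, -0.15], TCP at [0.257, 0.624, 0.256] pointing down, gripper open.
Joint ranges: [-2.77, 2.77], [-0.9, 2.22], [0.21, 2.48], [-1.53, 4.67], [0.24, 2.81], [-2.84, 2.84]. Speed limits (rad/s): [2.79, 2.79, 3.14, 3.14, 3.14, 3.14].

INTERFACE

Orientations are given as a unit quaternion [x, y, z, w].
In Python, from plant import ctrl gives the robot as it stands.
- The arm moves only by the tool play_rows, never from a script. Its argument "targets" is a list of rows, each an object with "delta_pos": the shift along the world's x, y, z normalised to -1 to 1, where 1 is 1000 mm, a list of three; "delta_rot": the turn, a rotation vector about the world's x, y, z normalised to -1 to 1, where 1 is pi rad, a list of three; "claw": the finger opening in mm, from 0 to 85.4. In form: [{"delta_pos": [tx, ty, tz], "delta_rot": [wx, wy, wz], "claw": claw}, ...]. A call has 1 to 20 rows; each row is the pose to reach, as a shift and turn from the pose measured when the call began, turning the shorter way round; what a row does not reach only later rows make up. A row lasts 1/12 s, in which the tool goes at most 41.7 mm and 7.16 degrees, less where a joint would pass 70% of its speed; a pose out of reach is approached as far as the arm can. A call with a number of a shift or a turn outside -1 to 1 is refused whole. A call with a gripper value outside its range is refused whole. The fingers move at their own pace and stop on an object; "newtons" is the grip in N (left out, the last holds). Time passes only in rows, so rows that repeat a pose let the fingers close. It gives the time, the measured TCP pose, the force and the opening at its end, in the units of the state.
- ctrl.get_state(): the state, without advancing time (a new reading comes with each control period).
- ctrl.read_camera(name): name is "side" or "top"; returns the picture (420x560x3 uint8, blue, green, red); there is no depth.
- ctrl.calibration(name): a dict with "fx", "fy", "cx", "cy" (pixels), "camera_from_world" (4x4, takes a point from world to camera coordinates). Camera axes: x right, y down, z forward; pixel columns grow to the right and rows downward; lengths in m; the calibration is good to about 2 mm. A picture is of the moment at which its call begins. calibration takes no time and is no camera call.
- ctrl.sign_off(): hands the job in, once; it reports no verdict.
The state is a dict: "time": time; "qpos": joint angles; "dq": joint speeds; "joint_efforts": joint torques, N m; "eef_pos": TCP position; "tcp_rot": TCP orientation; "contact_force": force on the tool from outside, world axes, zero at the start; "wrist_torque": the same for the moment, N m; "opening": opening from 0.0 (shut) to 1.0 (fully open).
Only numpy, scipy, OpenCV 4.12 (cv2) and the standard library are available. Lean on these libraries where they do the work, as an engineer would, in place of code of your own. Each camera call takes 0.05 s, during which the arm holds its last target. There are 200 camera calls.

## Working session

There is one attempt and no reset: what is moved stays moved. The work goes in short steps, Python scripts to look and compute and a tool call to move; the robot and the scene stay as the last step left them, time stands still between calls to the robot, and variables do not carry over. Pictures are saved under pics/ and viewed, about 8 in all and at most 12, crops included, and the job is handed in when it is done.

Besides the shell and the picture viewer there is one more tool, called after "Emit:" in YAML: its name, and indented under it one key for each argument. play_rows: Moves the arm, as the interface text tells. Its arguments: {"type":"object","properties":{"targets":{"type":"array"},"newtons":{"type":"number"}},"required":["targets"]}

```bash
ls; mkdir -p pics
cat > h.py <<'E'
import numpy as np, cv2
from plant import ctrl
from scipy.spatial.transform import Rotation as R
def proj(n,p):
    c=ctrl.calibration(n);T=np.array(c["camera_from_world"]);q=T[:3,:3]@np.array(p,float)+T[:3,3]
    return np.array([c["fx"]*q[0]/q[2]+c["cx"],c["fy"]*q[1]/q[2]+c["cy"]])
def ray(n,uv):
    c=ctrl.calibration(n);T=np.array(c["camera_from_world"]);d=np.array([(uv[0]-c["cx"])/c["fx"],(uv[1]-c["cy"])/c["fy"],1])
    return -T[:3,:3].T@T[:3,3],T[:3,:3].T@d
def onz(n,uv,z):
    o,d=ray(n,uv);return o+d*(z-o[2])/d[2]
def two(uv1,uv2,a="top",b="side"):
    o1,d1=ray(a,uv1);o2,d2=ray(b,uv2);s=np.linalg.lstsq(np.c_[d1,-d2],o2-o1,rcond=None)[0]
    p,q=o1+s[0]*d1,o2+s[1]*d2;return (p+q)/2,np.linalg.norm(p-q)
E
python3 - <<'E'
from h import *
for n in("top","side"):
    im=ctrl.read_camera(n);cv2.imwrite(f"pics/{n}0.png",im);c=ctrl.calibration(n);print(n,ray(n,(280,210)),c["fx"])
s=ctrl.get_state();print(s)
E
```

```text
pics
top (array([ 0.27004825, -0.0161933 ,  1.29119915]), array([ 1.93439558e-01,  1.37089167e-04, -9.81115601e-01])) 396.5817494525724
side (array([-0.68003217,  0.70100296,  1.21092449]), array([ 0.66950661, -0.43114871, -0.60522896])) 515.0109590707024
{'time': 0.1, 'qpos': array([ 1.03000160e+00,  2.87130295e-01,  1.57805751e+00, -2.56262866e-05,
        1.27860255e+00, -1.49989984e-01]), 'dq': array([ 5.98769378e-04, -1.40054377e-03, -2.09331100e-03, -3.55043937e-05,
       -4.92641070e-04,  3.95585138e-04]), 'joint_efforts': array([ 1.40566492e-03, -4.07296872e+01, -2.93698651e+01, -7.06600576e-05,
        3.33607626e-03,  5.87774629e-07]), 'eef_pos': array([0.25681349, 0.62363978, 0.25503539]), 'tcp_rot': array([ 0.13655604,  0.69390527, -0.13802415,  0.69339546]), 'contact_force': array([-0.1001272 , -0.69184271,  1.05122936]), 'wrist_torque': array([ 0.01371608,  0.0077229 , -0.00712641]), 'opening': 1.0046974612905197}
```

View pics/top0.png

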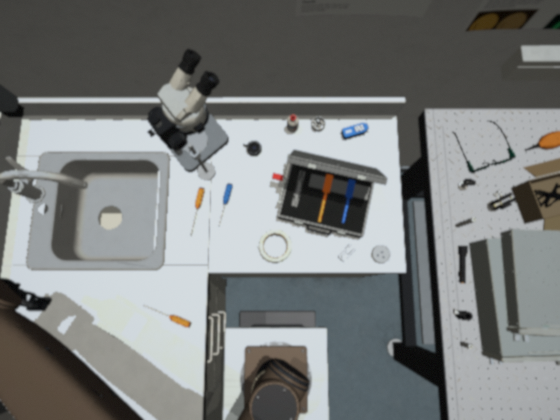

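View pics/side0.png

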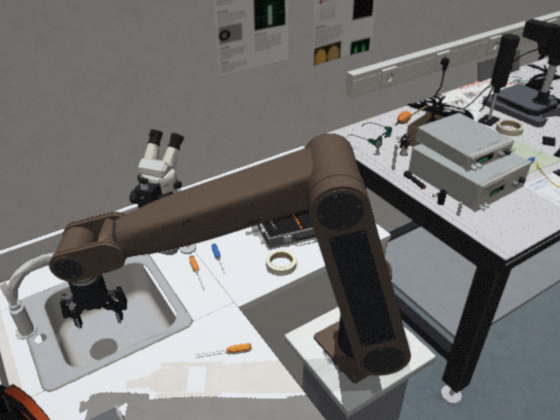

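The top view shows the orange driver at (198,197) and the blue one at (227,190), both with the handle up (+x). The case is at about (325,195), with its orange and blue floors visible, and the red tab is at (277,177). The side view shows the drivers at (195,265) and (216,252); the arm partly hides the case. A second orange driver at (180,320) is further left, so I won't use it.

```bash
cat > m.py <<'E'
from h import *
def masks(im):
    h=cv2.cvtColor(im,cv2.COLOR_BGR2HSV)
    return {"orange":cv2.inRange(h,(5,140,80),(22,255,255)),"blue":cv2.inRange(h,(100,120,60),(130,255,255)),"red":cv2.inRange(h,(172,120,80),(180,255,255))|cv2.inRange(h,(0,120,80),(4,255,255))}
def blobs(im,amin=12):
    for k,m in masks(im).items():
        n,l,s,c=cv2.connectedComponentsWithStats(m)
        for i in range(1,n):
            if s[i,4]>=amin:
                yx=np.argwhere(l==i)[:,::-1].astype(float);mu=yx.mean(0);w,v=np.linalg.eigh(np.cov((yx-mu).T));a=v[:,1]
                t=(yx-mu)@a;yield k,mu,s[i,4],mu+a*t.min(),mu+a*t.max()
E
python3 - <<'E'
from m import *
for n in("top","side"):
    im=cv2.imread(f"pics/{n}0.png")
    for k,mu,A,e0,e1 in blobs(im):
        r=lambda p:onz(n,p,.01 if k!='red' else .07).round(4)
        print(n,k,mu.round(1),A,e0.round(1),e1.round(1),r(mu)[:2],r(e0)[:2],r(e1)[:2])
im=cv2.imread("pics/top0.png");cv2.imwrite("pics/c1.png",cv2.resize(im[110:270,150:410],None,fx=3,fy=3,interpolation=cv2.INTER_CUBIC))
E
```

```text
top orange [550.1 140.3] 258 [560.6 135.8] [539. 145.] [ 0.7645 -0.9382] [ 0.7808 -0.9765] [ 0.7476 -0.8982]
top orange [324.8 194.9] 265 [329.5 173.9] [319.  221.2] [ 0.5737 -0.1648] [ 0.646 -0.182] [ 0.4851 -0.1437]
top orange [199.  197.6] 72 [201.2 188.8] [196.7 206.9] [0.5647 0.2523] [0.5947 0.2462] [0.5332 0.2586]
top orange [179.7 320.5] 82 [188.3 324.2] [170.8 316.6] [0.1717 0.297 ] [0.1603 0.2696] [0.1835 0.3256]
top blue [353.  131.6] 120 [367.2 127.9] [342.8 134.3] [ 0.7963 -0.2664] [ 0.8099 -0.3159] [ 0.7866 -0.2313]
top blue [347.7 199. ] 249 [351.8 179.2] [342.6 223.1] [ 0.5597 -0.2401] [ 0.6276 -0.2562] [ 0.4787 -0.2209]
top blue [227.1 193.1] 74 [229.3 184.8] [224.6 202.2] [0.5799 0.1598] [0.6084 0.1528] [0.5492 0.1672]
top red [292.5 117.4] 22 [292.2 114.9] [292.9 120. ] [ 0.8216 -0.0575] [ 0.8305 -0.0566] [ 0.8123 -0.0585]
top red [277.5 176.5] 42 [282.1 177.7] [272.9 175.3] [ 0.6198 -0.0081] [ 0.616  -0.0227] [0.6237 0.0065]
side orange [320.1  56.6] 124 [323.2  50.1] [316.6  63.8] [ 1.8398 -1.2317] [ 1.9194 -1.3158] [ 1.7571 -1.1444]
side orange [403.6 116.7] 96 [408. 112.] [399.7 120.8] [ 0.9504 -1.0886] [ 0.9755 -1.1433] [ 0.9293 -1.0427]
side orange [297.9 222.3] 35 [294. 216.] [301.5 228.3] [ 0.5476 -0.1684] [ 0.5875 -0.1781] [ 0.5114 -0.1596]
side orange [193.5 263.1] 62 [191.  256.6] [195.8 269.1] [0.5618 0.2545] [0.5962 0.2476] [0.5306 0.2608]
side orange [238.6 347.8] 129 [249.2 346.1] [227.  349.7] [0.1683 0.3002] [0.1569 0.2718] [0.1808 0.3314]
side orange [ 27.4 403.2] 434 [ 46.8 420.3] [  9.3 387.2] [0.3161 0.8504] [0.2385 0.8194] [0.3931 0.8812]
side blue [531.5 159.1] 13 [533.1 159.5] [529.2 158.4] [ 0.3474 -1.2644] [ 0.341 -1.267] [ 0.3563 -1.2608]
side blue [215.5 250.5] 57 [213.2 244.3] [217.8 256.7] [0.5774 0.162 ] [0.6116 0.1535] [0.5444 0.1702]
```

View pics/c1.png

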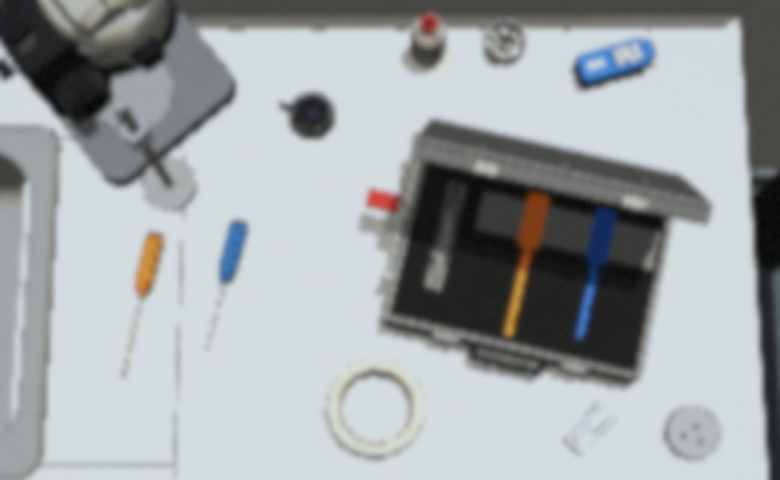

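The crop shows the propped lid at the back of the case and clear floor outlines in both cut-outs. The tab is at (380,200) in the crop. Next I'll fit the case pose and plan the grasp.

Run:
```python
from m import *
im=cv2.imread("pics/top0.png");big=cv2.resize(im,None,fx=4,fy=4,interpolation=cv2.INTER_CUBIC)
M=masks(big)
for k,(u0,u1) in {"orange":(310,335),"blue":(336,360)}.items():
    yx=np.argwhere(M[k][150*4:235*4,u0*4:u1*4])[:,::-1]+[u0*4,600]
    P=np.array([onz("top",(p+.5)/4-.5,.034)[:2] for p in yx])
    mu=P.mean(0);w,v=np.linalg.eigh(np.cov((P-mu).T));a=v[:,1]*np.sign(v[0,1]);b=np.array([-a[1],a[0]])
    t=(P-mu)@a;s=(P-mu)@b
    print(k,mu.round(4),np.degrees(np.arctan2(a[1],a[0])).round(2),"ends",t.min().round(4),t.max().round(4),(mu+a*t.min()).round(4),(mu+a*t.max()).round(4))
    for q in np.arange(-.09,.09,.01):
        m=(t>=q)&(t<q+.01)
        if m.sum()>5:print(round(q+.005,3),(s[m].max()-s[m].min()).round(4),((s[m].max()+s[m].min())/2).round(4),end=' | ')
    print()
p=masks(cv2.imread("pics/side0.png"))
print("tab",onz("top",(277.5,176.5),.07))
s=ctrl.get_state();Rm=R.from_quat(s["tcp_rot"]).as_matrix();print(Rm.round(3))
def tgt(fwd,lean): # tool x fwd lean; jaw y horizontal perpendicular
    c,sn=np.cos(fwd),np.sin(fwd);f=np.array([c,sn,0]);x=np.sin(lean)*f+np.array([0,0,-np.cos(lean)])
    y0=np.array([-sn,c,0]);best=[]
    for y in(y0,-y0):
        M=np.c_[x,y,np.cross(x,y)];rv=(R.from_matrix(M)*R.from_quat(s["tcp_rot"]).inv()).as_rotvec();best.append(rv/np.pi)
    return x,best
for f in(-11.4,-13.7):print(tgt(np.radians(f),np.radians(30)))
```

```text
Traceback (most recent call last):
  File "h.py", line 11, in onz
    o,d=ray(n,uv);return o+d*(z-o[2])/d[2]
        ~~~^^^^^^
  File "h.py", line 8, in ray
    c=ctrl.calibration(n);T=np.array(c["camera_from_world"]);d=np.array([(uv[0]-c["cx"])/c["fx"],(uv[1]-c["cy"])/c["fy"],1])
ValueError: time passes only in moves, steps and waits
```

```bash
python3 - <<'E'
import re
t=open('h.py').read().replace('ctrl.calibration(n)','CAL[n]').replace('def proj','CAL={n:ctrl.calibration(n) for n in("top","side")}\ndef proj',1)
t+='''
def tgt(fwd_deg,lean_deg):
    """tool x forward-down with body leaning back; returns tool x and the two delta_rot (normalised)"""
    s=ctrl.get_state();f,l=np.radians([fwd_deg,lean_deg]);c,sn=np.cos(f),np.sin(f)
    x=np.array([np.sin(l)*c,np.sin(l)*sn,-np.cos(l)]);out=[]
    for g in(1,-1):
        y=g*np.array([-sn,c,0]);M=np.c_[x,y,np.cross(x,y)]
        out.append(((R.from_matrix(M)*R.from_quat(s["tcp_rot"]).inv()).as_rotvec()/np.pi).round(4))
    return x,out,s["eef_pos"]
'''
open('h.py','w').write(t)
E
python3 - <<'E'
from m import *
im=cv2.imread("pics/top0.png");big=cv2.resize(im,None,fx=4,fy=4,interpolation=cv2.INTER_CUBIC)
M=masks(big)
for k,(u0,u1) in {"orange":(310,335),"blue":(336,360)}.items():
    yx=np.argwhere(M[k][150*4:235*4,u0*4:u1*4])[:,::-1]+[u0*4,600]
    P=np.array([onz("top",(p+.5)/4-.5,.034)[:2] for p in yx])
    mu=P.mean(0);w,v=np.linalg.eigh(np.cov((P-mu).T));a=v[:,1]*np.sign(v[0,1]);b=np.array([-a[1],a[0]])
    t=(P-mu)@a;s=(P-mu)@b
    print(k,mu.round(4),np.degrees(np.arctan2(a[1],a[0])).round(2),"ends",t.min().round(4),t.max().round(4),(mu+a*t.min()).round(4),(mu+a*t.max()).round(4))
    for q in np.arange(-.09,.09,.01):
        m=(t>=q)&(t<q+.01)
        if m.sum()>5:print(round(q+.005,3),(s[m].max()-s[m].min()).round(4),((s[m].max()+s[m].min())/2).round(4),end=' | ')
    print()
print("tab",onz("top",(277.5,176.5),.07))
for f in(-11.4,-13.7):print(tgt(f,30))
E
```

```text
orange [ 0.5677 -0.1619] -13.48 ends -0.0912 0.0732 [ 0.479  -0.1407] [ 0.6389 -0.179 ]
-0.085 0.0148 0.0 | -0.075 0.0152 0.0001 | -0.065 0.0146 0.0001 | -0.055 0.0148 0.0 | -0.045 0.0149 -0.0002 | -0.035 0.0151 -0.0 | -0.025 0.0151 -0.0001 | -0.015 0.0149 -0.0001 | -0.005 0.0126 -0.0001 | 0.005 0.0152 0.0001 | 0.015 0.0252 0.0002 | 0.025 0.0247 0.0002 | 0.035 0.0244 0.0001 | 0.045 0.024 0.0001 | 0.055 0.0252 0.0001 | 0.065 0.026 -0.0001 | 0.075 0.0201 -0.0002 | 
blue [ 0.5548 -0.2361] -13.43 ends -0.0828 0.0684 [ 0.4742 -0.2169] [ 0.6213 -0.252 ]
-0.085 0.0106 0.0 | -0.075 0.015 0.0001 | -0.065 0.0161 0.0005 | -0.055 0.0162 0.0 | -0.045 0.0154 0.0002 | -0.035 0.0158 -0.0001 | -0.025 0.0156 -0.0004 | -0.015 0.0141 0.0 | -0.005 0.0109 -0.0004 | 0.005 0.0224 -0.0007 | 0.015 0.0245 -0.0001 | 0.025 0.0226 0.0001 | 0.035 0.0229 0.0002 | 0.045 0.0233 0.0001 | 0.055 0.0251 0.0002 | 0.065 0.0233 0.0 | 
tab [ 0.61983237 -0.00810925  0.07      ]
(array([ 0.49013559, -0.09882867, -0.8660254 ]), [array([-0.0479, -0.16  ,  0.0598]), array([ 0.2337, -0.072 , -0.9089])], array([0.25681349, 0.62363978, 0.25503539]))
(array([ 0.48577456, -0.11841907, -0.8660254 ]), [array([-0.0511, -0.1589,  0.0474]), array([ 0.2348, -0.0776, -0.9209])], array([0.25681349, 0.62363978, 0.25503539]))
```

Emit:
play_rows:
  targets:
    - {"delta_pos":[0.297,-0.369,-0.105],"delta_rot":[-0.048,-0.16,0.06],"claw":50}
    - {"delta_pos":[0.297,-0.369,-0.105],"delta_rot":[-0.048,-0.16,0.06],"claw":50}
    - {"delta_pos":[0.297,-0.369,-0.105],"delta_rot":[-0.048,-0.16,0.06],"claw":50}
    - {"delta_pos":[0.297,-0.369,-0.105],"delta_rot":[-0.048,-0.16,0.06],"claw":50}
    - {"delta_pos":[0.297,-0.369,-0.105],"delta_rot":[-0.048,-0.16,0.06],"claw":50}
    - {"delta_pos":[0.297,-0.369,-0.105],"delta_rot":[-0.048,-0.16,0.06],"claw":50}
    - {"delta_pos":[0.297,-0.369,-0.105],"delta_rot":[-0.048,-0.16,0.06],"claw":50}
    - {"delta_pos":[0.297,-0.369,-0.105],"delta_rot":[-0.048,-0.16,0.06],"claw":50}
    - {"delta_pos":[0.297,-0.369,-0.105],"delta_rot":[-0.048,-0.16,0.06],"claw":50}
    - {"delta_pos":[0.297,-0.369,-0.105],"delta_rot":[-0.048,-0.16,0.06],"claw":50}
    - {"delta_pos":[0.297,-0.369,-0.105],"delta_rot":[-0.048,-0.16,0.06],"claw":50}
    - {"delta_pos":[0.297,-0.369,-0.105],"delta_rot":[-0.048,-0.16,0.06],"claw":50}
    - {"delta_pos":[0.297,-0.369,-0.105],"delta_rot":[-0.048,-0.16,0.06],"claw":50}
    - {"delta_pos":[0.297,-0.369,-0.105],"delta_rot":[-0.048,-0.16,0.06],"claw":50}
  newtons: 40

```text
time: 1.27
eef_pos: [0.554, 0.253, 0.1491]
tcp_rot: [0.05, 0.498, -0.088, 0.861]
contact_force: [-0.7, 0.4, 0.1]
opening: 0.587
```

Run:
```python
from m import *
x,o,p=tgt(-11.5,30);print(o[0],p,ctrl.finger_overhang,ctrl.get_state()["opening"],ctrl.get_state()["contact_force"],ctrl.get_state()["qpos"].round(2))
im=ctrl.read_camera("side");cv2.imwrite("pics/side1.png",im)
for k,mu,A,e0,e1 in blobs(im):
    if mu[0]<310 and mu[1]<300: print(k,mu,A,[onz("side",q,.01).round(4)[:2] for q in(mu,e0,e1)],"z.034",onz("side",mu,.034))
im=ctrl.read_camera("top");cv2.imwrite("pics/top1.png",im)
```

```text
[ 0.0003 -0.0006  0.0004] [0.55401302 0.2530189  0.14906029] 0.025 0.587489334916171 [-0.65339541  0.40619573  0.0716526 ] [ 0.36  0.11  2.05 -0.5   0.59 -0.64]
orange [193.53225806 263.09677419] 62 [array([0.5616, 0.2544]), array([0.5963, 0.2479]), array([0.5288, 0.2605])] z.034 [0.53677417 0.26329399 0.034     ]
blue [215.50909091 250.58181818] 55 [array([0.5771, 0.162 ]), array([0.6086, 0.1547]), array([0.5445, 0.1696])] z.034 [0.5519899 0.1727577 0.034    ]
red [250.64516129 215.77419355] 31 [array([ 0.6801, -0.0418]), array([ 0.6742, -0.0571]), array([ 0.6864, -0.0253])] z.034 [ 0.65287216 -0.02697987  0.034     ]
```

Emit:
play_rows:
  targets:
    - {"delta_pos":[0,0.002,-0.04],"delta_rot":[0,0,0],"claw":50}
    - {"delta_pos":[0,0.002,-0.08],"delta_rot":[0,0,0],"claw":50}
    - {"delta_pos":[0,0.002,-0.105],"delta_rot":[0,0,0],"claw":50}
    - {"delta_pos":[0,0.002,-0.115],"delta_rot":[0,0,0],"claw":50}
    - {"delta_pos":[0,0.002,-0.1205],"delta_rot":[0,0,0],"claw":50}
    - {"delta_pos":[0,0.002,-0.1205],"delta_rot":[0,0,0],"claw":50}
    - {"delta_pos":[0,0.002,-0.1205],"delta_rot":[0,0,0],"claw":0}
    - {"delta_pos":[0,0.002,-0.1205],"delta_rot":[0,0,0],"claw":0}
    - {"delta_pos":[0,0.002,-0.1205],"delta_rot":[0,0,0],"claw":0}
    - {"delta_pos":[0,0.002,-0.1205],"delta_rot":[0,0,0],"claw":0}
    - {"delta_pos":[0,0.002,-0.1205],"delta_rot":[0,0,0],"claw":0}
    - {"delta_pos":[0,0.002,-0.1205],"delta_rot":[0,0,0],"claw":0}
  newtons: 30

```text
time: 2.37
eef_pos: [0.5545, 0.2579, 0.0315]
tcp_rot: [0.05, 0.496, -0.085, 0.863]
contact_force: [-4.4, 1.6, 5.7]
opening: 0.226
```

Emit:
play_rows:
  targets:
    - {"delta_pos":[0,0,0.02],"delta_rot":[0,0,0],"claw":0}
    - {"delta_pos":[0,0,0.06],"delta_rot":[0,0,0],"claw":0}
    - {"delta_pos":[-0.01,0,0.1],"delta_rot":[0,0,0],"claw":0}
    - {"delta_pos":[-0.01,0,0.12],"delta_rot":[0,0,0],"claw":0}
    - {"delta_pos":[-0.01,0,0.12],"delta_rot":[0,0,0],"claw":0}

```text
time: 2.78
eef_pos: [0.5477, 0.2593, 0.1592]
tcp_rot: [0.052, 0.491, -0.083, 0.865]
contact_force: [1.2, 0.3, -0.6]
opening: 0.227
```

Run:
```python
from m import *
x,o,p=tgt(-13.45,30);print(o[0],p,x)
S=ctrl.read_camera("side");T=ctrl.read_camera("top")
for n,im in(("top",T),("side",S)):
    for k,mu,A,e0,e1 in blobs(im,6):
        if k=="orange" : print(n,mu.round(1),A,e0.round(1),e1.round(1),onz(n,mu,p[2]-.018).round(4))
print("tab",two((277.5,176.5),(250.65,215.8)))
a=S[140:300,130:330];b=T[130:250,150:310]
cv2.imwrite("pics/c2.png",np.hstack([cv2.resize(a,(500,400)),cv2.resize(b,(533,400))])[:, :].copy() if 0 else cv2.resize(np.hstack([cv2.resize(a,(500,400)),cv2.resize(b,(533,400))]),(800,310)))
```

```text
[-0.0018  0.0048 -0.012 ] [0.54766999 0.25929953 0.15920223] [ 0.48628663 -0.11629836 -0.8660254 ]
top [550.1 140.3] 258 [560.6 135.8] [539. 145.] [ 0.7139 -0.8438  0.1412]
top [324.8 194.8] 272 [329.5 173.7] [319.  221.2] [ 0.5429 -0.1496  0.1412]
top [189.8 187. ] 59 [192.9 180.9] [186.8 192.9] [0.567  0.2537 0.1412]
side [320.   56.6] 127 [323.2  49.6] [316.4  64.6] [ 1.5653 -1.021   0.1412]
side [403.5 116.7] 97 [408.1 112.1] [399.6 120.6] [ 0.7724 -0.893   0.1412]
side [287.6 208. ] 25 [286.9 205. ] [288.4 211.9] [ 0.4982 -0.0888  0.1412]
side [189.7 236.6] 54 [189.2 231.9] [190.4 242.1] [0.5465 0.259  0.1412]
side [238.7 347.7] 133 [249.8 346. ] [226.9 349.5] [0.0757 0.3437 0.1412]
side [ 27.3 403.1] 442 [ 46.7 420.4] [  9.5 387.1] [0.208  0.8342 0.1412]
side [ 26.8 416.8] 8 [ 24.1 413.9] [ 28.9 419.1] [0.1723 0.8429 0.1412]
tab (array([ 0.62145742, -0.00879856,  0.06225731]), np.float64(0.001867085777433788))
```

View pics/c2.png

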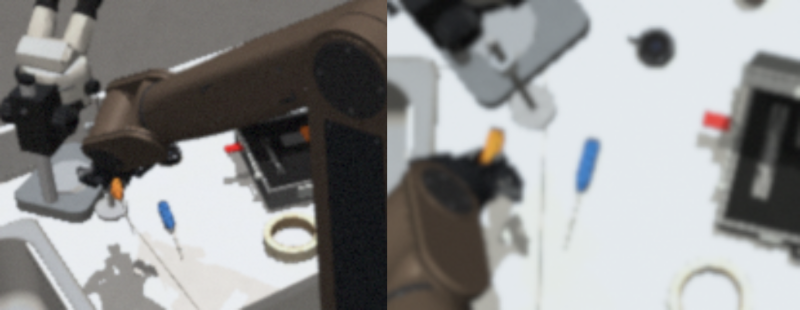

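Run:
```python
from m import *
S=ctrl.read_camera("side");cv2.imwrite("pics/side2.png",S);T=ctrl.read_camera("top");cv2.imwrite("pics/top2.png",T)
c=S[220:310,170:250];d=T[165:245,160:240]
cv2.imwrite("pics/c3.png",np.hstack([cv2.resize(c,(400,450),interpolation=cv2.INTER_CUBIC),cv2.resize(d,(400,450),interpolation=cv2.INTER_CUBIC)]))
h=np.array([.563,.2535,.141])
for yaw in(-11.5,0,10):
  for pit in(0,15,30):
    y,p=np.radians([yaw,pit]);f=np.array([np.cos(y)*np.cos(p),np.sin(y)*np.cos(p),np.sin(p)])
    print(yaw,pit,"tip side",proj("side",h-.129*f).round(1),"end side",proj("side",h+.031*f).round(1),"top tip",proj("top",h-.129*f).round(1),"end",proj("top",h+.031*f).round(1))
```

```text
-11.5 0 tip side [199.1 258.2] end side [186.9 227.7] top tip [179.1 230.3] end [192.3 178.5]
-11.5 15 tip side [199.9 265.2] end side [186.7 226. ] top tip [182.2 230.4] end [191.6 178.1]
-11.5 30 tip side [199.9 269.8] end side [186.6 224.8] top tip [185.7 227.8] end [190.8 178.4]
0 0 tip side [207.  255.6] end side [185.1 228.3] top tip [187.9 231.1] end [190.2 178.3]
0 15 tip side [207.4 262.7] end side [184.9 226.5] top tip [190.4 231.3] end [189.6 177.9]
0 30 tip side [206.5 267.5] end side [185.1 225.3] top tip [192.9 228.5] end [189.  178.2]
10 0 tip side [213.2 252.5] end side [183.7 228.9] top tip [195.5 230.5] end [188.4 178.5]
10 15 tip side [213.2 259.7] end side [183.5 227.2] top tip [197.7 230.6] end [187.9 178.1]
10 30 tip side [211.7 264.9] end side [183.8 225.8] top tip [199.2 228. ] end [187.4 178.4]
```

View pics/c3.png

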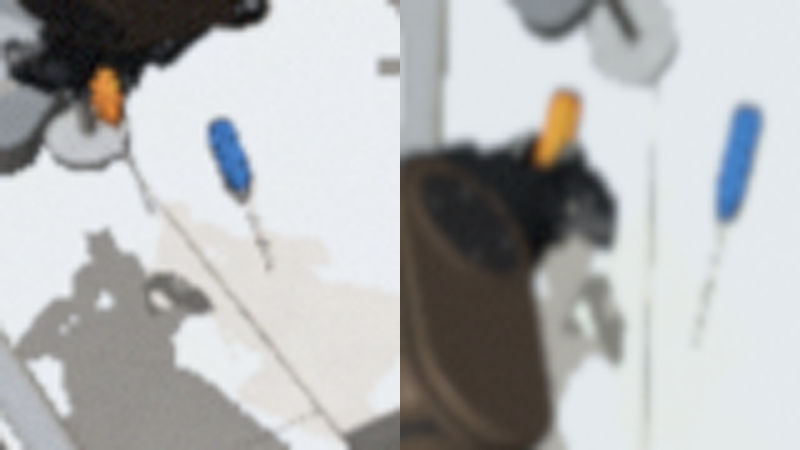

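The grasp is good. Side crop: handle end at about (190,233) and shank tip at about (200,262) in full-picture pixels. Top crop: handle end at about (193,181). The long dark line is just the counter seam.

Run:
```python
from m import *
S=cv2.imread("pics/side2.png");T=cv2.imread("pics/top2.png")
def end(im,n,box):
    b=cv2.resize(im,None,fx=4,fy=4,interpolation=cv2.INTER_CUBIC);m=masks(b)["orange"]
    u,v,U,V=box;yx=np.argwhere(m[v*4:V*4,u*4:U*4])[:,::-1]+[u*4,v*4];yx=(yx+.5)/4-.5
    mu=yx.mean(0);w,vv=np.linalg.eigh(np.cov((yx-mu).T));a=vv[:,1]*(-np.sign(vv[1,1]));t=(yx-mu)@a
    return mu+a*t.max(),mu+a*t.min(),mu
et=end(T,"top",(180,170,205,205));es=end(S,"side",(180,222,205,255))
E,g=two(et[0],es[0]);print(et[0],es[0],"far end",E,g)
# tip: on side ray (200.4,262), at 160mm from far end
o,d=ray("side",(200.4,262));d/=np.linalg.norm(d)
k=(E-o)@d;c=np.linalg.norm(o+k*d-E);print("perp",c)
for L in(.158,.160):
    for s in(1,-1):
        if L>c:
            t=k+s*np.sqrt(L*L-c*c);P=o+t*d;f=(E-P)/L;print(P.round(4),"yaw",np.degrees(np.arctan2(f[1],f[0])).round(1),"pitch",np.degrees(np.arcsin(f[2])).round(1))
print(ctrl.get_state()["eef_pos"],tgt(-13.45,30)[1][0])
```

```text
[193.89510603 182.13616727] [189.93400367 233.02600096] far end [0.58572547 0.24436783 0.12284215] 0.00415474497167125
perp 0.10334062460239103
[ 0.5969  0.2159 -0.0322] yaw 111.3 pitch 78.8
[0.4316 0.2787 0.1287] yaw -12.5 pitch -2.1
[ 0.5987  0.2152 -0.0339] yaw 113.9 pitch 78.5
[0.4298 0.2793 0.1305] yaw -12.6 pitch -2.7
[0.54336594 0.25725845 0.14945877] [-0.     -0.     -0.0116]
```

Emit:
play_rows:
  targets:
    - {"delta_pos":[-0.005,-0.03,0],"delta_rot":[0,0,-0.012],"claw":0}
    - {"delta_pos":[-0.005,-0.07,0],"delta_rot":[0,0,-0.012],"claw":0}
    - {"delta_pos":[-0.005,-0.11,0],"delta_rot":[0,0,-0.012],"claw":0}
    - {"delta_pos":[-0.005,-0.15,0],"delta_rot":[0,0,-0.012],"claw":0}
    - {"delta_pos":[-0.005,-0.19,0],"delta_rot":[0,0,-0.012],"claw":0}
    - {"delta_pos":[-0.005,-0.23,0],"delta_rot":[0,0,-0.012],"claw":0}
    - {"delta_pos":[-0.005,-0.27,0],"delta_rot":[0,0,-0.012],"claw":0}
    - {"delta_pos":[-0.005,-0.31,0],"delta_rot":[0,0,-0.012],"claw":0}
    - {"delta_pos":[-0.005,-0.35,0],"delta_rot":[0,0,-0.012],"claw":0}
    - {"delta_pos":[-0.005,-0.385,0],"delta_rot":[0,0,-0.012],"claw":0}
    - {"delta_pos":[-0.005,-0.412,-0.01],"delta_rot":[0,0,-0.012],"claw":0}
    - {"delta_pos":[-0.005,-0.412,-0.03],"delta_rot":[0,0,-0.012],"claw":0}
    - {"delta_pos":[-0.005,-0.412,-0.05],"delta_rot":[0,0,-0.012],"claw":0}
    - {"delta_pos":[-0.005,-0.412,-0.05],"delta_rot":[0,0,-0.012],"claw":0}
    - {"delta_pos":[-0.005,-0.412,-0.05],"delta_rot":[0,0,-0.012],"claw":0}
    - {"delta_pos":[-0.005,-0.412,-0.05],"delta_rot":[0,0,-0.012],"claw":0}
  newtons: 60

```text
time: 4.32
eef_pos: [0.5381, -0.1544, 0.0989]
tcp_rot: [0.059, 0.497, -0.102, 0.86]
contact_force: [0.0, -0.2, 0.1]
opening: 0.212
```

Run:
```python
from m import *
S=ctrl.read_camera("side");cv2.imwrite("pics/side3.png",S);T=ctrl.read_camera("top");cv2.imwrite("pics/top3.png",T)
c=S[190:290,230:340];d=T[150:250,270:380]
cv2.imwrite("pics/c4.png",np.hstack([cv2.resize(q,(400,364),interpolation=cv2.INTER_CUBIC) for q in(c,d)]))
print(ctrl.get_state()["eef_pos"],tgt(-13.45,30)[1][0])
```

```text
[ 0.5390807  -0.15468573  0.10053556] [0.0003 0.0004 0.0002]
```

View pics/c4.png

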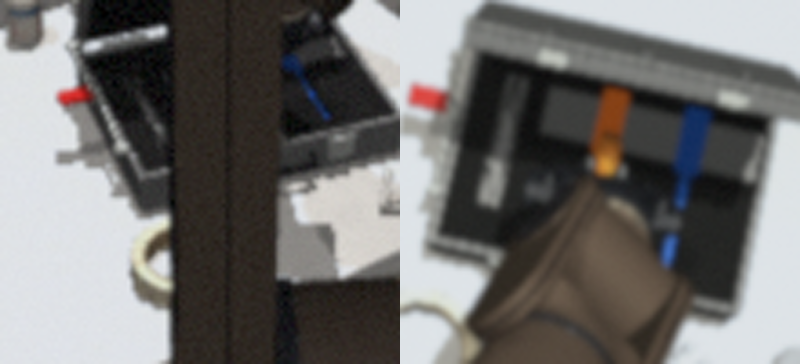

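The top crop shows the bright handle end at about (607,150), over the dark pocket strip at (610,110) and lined up with it. The side view is blocked by the arm.

Run:
```python
from m import *
T=cv2.imread("pics/top3.png");b=cv2.resize(T,None,fx=4,fy=4,interpolation=cv2.INTER_CUBIC);h=cv2.cvtColor(b,cv2.COLOR_BGR2HSV)
m=masks(b)["orange"];m[:,:312*4]=0;m[:,338*4:]=0;m[:160*4]=0;m[205*4:]=0
s=ctrl.get_state();z=s["eef_pos"][2]-.021;O=np.array([.607,-.171]);th=np.radians(-13.45);a=np.array([np.cos(th),np.sin(th)]);n=np.array([-a[1],a[0]])
V=h[...,2]
for r in range(170,200,2):
    q=m[r*4:r*4+8]>0;print(r,q.sum(),(np.nonzero(q)[1].mean()/4).round(1) if q.any() else 0,V[r*4:r*4+8][q].mean().round(0) if q.any() else 0,end=' | ')
print()
for nm,sel,zz in(("bright",V>190,z),("dark",V<170,.034)):
    yx=(np.argwhere((m>0)&sel)[:,::-1]+.5)/4-.5
    P=np.array([onz("top",p,zz)[:2] for p in yx])-O
    A=P@a;B=P@n;print(nm,len(P),"along",np.percentile(A,[1,50,99]).round(4),"lat",np.percentile(B,[1,99]).round(4),B.mean().round(4))
print(s["eef_pos"][:2]-O, (s["eef_pos"][:2]-O)@a,(s["eef_pos"][:2]-O)@n)
```

```text
170 0 0 0 | 172 0 0 0 | 174 173 329.0 103.0 | 176 253 329.2 121.0 | 178 252 329.0 125.0 | 180 241 328.4 126.0 | 182 238 327.9 127.0 | 184 243 327.5 122.0 | 186 235 327.0 106.0 | 188 250 326.6 110.0 | 190 266 326.6 124.0 | 192 234 327.0 147.0 | 194 193 327.1 177.0 | 196 172 326.4 162.0 | 198 45 326.2 110.0 | 
bright 104 along [-0.0551 -0.0509 -0.0467] lat [-0.0058  0.0023] -0.0016
dark 2545 along [-0.049 -0.004  0.032] lat [-0.0148  0.0117] -0.0011
[-0.0679193   0.01631427] -0.06985113916576356 6.901917725400317e-05
```

Run:
```python
from m import *
O=np.array([.607,-.171]);th=np.radians(-13.45);a=np.array([np.cos(th),np.sin(th)]);n=np.array([-a[1],a[0]])
T=cv2.imread("pics/top3.png");b=cv2.resize(T,None,fx=4,fy=4,interpolation=cv2.INTER_CUBIC);h=cv2.cvtColor(b,cv2.COLOR_BGR2HSV);m=masks(b)["orange"]>0
for r in range(173,199):
    q=m[r*4:r*4+4,310*4:338*4];x=np.nonzero(q)[1]
    if len(x)<5: continue
    lo,hi=x.min()/4+310,x.max()/4+310;px=((lo+hi)/2-.4,r)
    for z in(.034,.080):
        P=onz("top",px,z)[:2]-O;print(r,round(hi-lo,1),z,"al",(P@a*1e3).round(1),"lat",(P@n*1e3).round(1),end=' | ')
    print(h[r*4:r*4+4,1240:1352][q].mean(0).round(0))
```

```text
174 5.5 0.034 al 31.9 lat 2.4 | 174 5.5 0.08 al 17.4 lat 5.0 | [ 11. 203.  93.]
175 7.0 0.034 al 28.7 lat 0.9 | 175 7.0 0.08 al 14.4 lat 3.5 | [ 11. 209. 110.]
176 7.8 0.034 al 25.3 lat 0.6 | 176 7.8 0.08 al 11.1 lat 3.2 | [ 11. 207. 119.]
177 7.8 0.034 al 22.0 lat -0.1 | 177 7.8 0.08 al 7.8 lat 2.6 | [ 11. 203. 123.]
178 7.8 0.034 al 18.6 lat -0.8 | 178 7.8 0.08 al 4.6 lat 1.9 | [ 11. 200. 124.]
179 7.8 0.034 al 15.1 lat -0.7 | 179 7.8 0.08 al 1.3 lat 2.0 | [ 11. 199. 125.]
180 7.5 0.034 al 11.5 lat -0.2 | 180 7.5 0.08 al -2.2 lat 2.4 | [ 11. 198. 126.]
181 7.5 0.034 al 8.0 lat -0.1 | 181 7.5 0.08 al -5.6 lat 2.5 | [ 11. 197. 127.]
182 7.5 0.034 al 4.5 lat -0.0 | 182 7.5 0.08 al -9.0 lat 2.6 | [ 11. 199. 127.]
183 7.5 0.034 al 1.0 lat 0.0 | 183 7.5 0.08 al -12.4 lat 2.7 | [ 11. 197. 127.]
184 7.5 0.034 al -2.5 lat 0.1 | 184 7.5 0.08 al -15.7 lat 2.8 | [ 11. 198. 125.]
185 7.5 0.034 al -6.0 lat 0.2 | 185 7.5 0.08 al -19.1 lat 2.9 | [ 11. 195. 119.]
186 7.2 0.034 al -9.4 lat -0.1 | 186 7.2 0.08 al -22.4 lat 2.6 | [ 11. 191. 109.]
187 7.2 0.034 al -12.9 lat -0.0 | 187 7.2 0.08 al -25.7
[... 246 characters left out ...]
.4 lat 1.4 | [ 13. 190. 120.]
191 8.2 0.034 al -26.2 lat -2.0 | 191 8.2 0.08 al -38.6 lat 0.7 | [ 14. 188. 127.]
192 8.0 0.034 al -29.4 lat -3.1 | 192 8.0 0.08 al -41.7 lat -0.4 | [ 14. 183. 139.]
193 6.8 0.034 al -32.4 lat -5.0 | 193 6.8 0.08 al -44.6 lat -2.2 | [ 15. 180. 156.]
194 6.2 0.034 al -35.5 lat -6.5 | 194 6.2 0.08 al -47.5 lat -3.6 | [ 16. 176. 171.]
195 6.0 0.034 al -39.1 lat -6.0 | 195 6.0 0.08 al -51.0 lat -3.2 | [ 17. 175. 183.]
196 5.5 0.034 al -42.7 lat -5.1 | 196 5.5 0.08 al -54.5 lat -2.3 | [ 17. 173. 177.]
197 5.2 0.034 al -46.1 lat -5.5 | 197 5.2 0.08 al -57.7 lat -2.6 | [ 16. 167. 146.]
198 4.2 0.034 al -49.5 lat -5.4 | 198 4.2 0.08 al -61.0 lat -2.5 | [ 16. 154. 110.]
```

Emit:
play_rows:
  targets:
    - {"delta_pos":[0.008,-0.0015,-0.01],"delta_rot":[0,0,0],"claw":0}
    - {"delta_pos":[0.02,-0.004,-0.018],"delta_rot":[0,0,0],"claw":0}
    - {"delta_pos":[0.035,-0.007,-0.018],"delta_rot":[0,0,0],"claw":0}
    - {"delta_pos":[0.047,-0.01,-0.019],"delta_rot":[0,0,0],"claw":0}
    - {"delta_pos":[0.055,-0.0115,-0.021],"delta_rot":[0,0,0],"claw":0}
    - {"delta_pos":[0.058,-0.0122,-0.023],"delta_rot":[0,0,0],"claw":0}
    - {"delta_pos":[0.058,-0.0122,-0.023],"delta_rot":[0,0,0],"claw":0}
    - {"delta_pos":[0.058,-0.0122,-0.023],"delta_rot":[0,0,0],"claw":0}
    - {"delta_pos":[0.058,-0.0122,-0.026],"delta_rot":[0,0,0],"claw":0}
    - {"delta_pos":[0.058,-0.0122,-0.028],"delta_rot":[0,0,0],"claw":0}
    - {"delta_pos":[0.058,-0.0122,-0.028],"delta_rot":[0,0,0],"claw":0}

```text
time: 5.33
eef_pos: [0.5971, -0.1668, 0.0736]
tcp_rot: [0.058, 0.495, -0.102, 0.861]
contact_force: [-7.3, 2.2, 10.1]
opening: 0.211
```

Run:
```python
from m import *
s=ctrl.get_state();print(s["eef_pos"],s["contact_force"],s["wrist_torque"])
O=np.array([.607,-.171]);th=np.radians(-13.45);a=np.array([np.cos(th),np.sin(th)]);n=np.array([-a[1],a[0]]);d=s["eef_pos"][:2]-O;print(d@a,d@n)
```

```text
[ 0.59708932 -0.16684141  0.07363936] [-7.26340276  2.2175326  10.14208223] [0.23178242 0.19775153 0.11148532]
-0.01060613328922969 0.0017393438899189796
```

Run:
```python
from m import *
T=ctrl.read_camera("top");cv2.imwrite("pics/top4.png",T);S=ctrl.read_camera("side");cv2.imwrite("pics/side4.png",S)
d=T[160:235,290:365]
d=np.clip(d.astype(float)*1.5,0,255).astype(np.uint8)
cv2.imwrite("pics/c5.png",cv2.resize(d,(600,600),interpolation=cv2.INTER_CUBIC))
O=np.array([.607,-.171]);th=np.radians(-13.45);a=np.array([np.cos(th),np.sin(th)]);n=np.array([-a[1],a[0]])
for al in(-.129,-.031,0,.031):print(al,(proj("top",[*(O+al*a+.001*n),.0445])-[290,160])*8)
```

```text
-0.129 [231.27396022 483.7131723 ]
-0.031 [282.97075036 251.17974947]
0 [299.01177215 179.0268422 ]
0.031 [314.90635238 107.53263271]
```

View pics/c5.png

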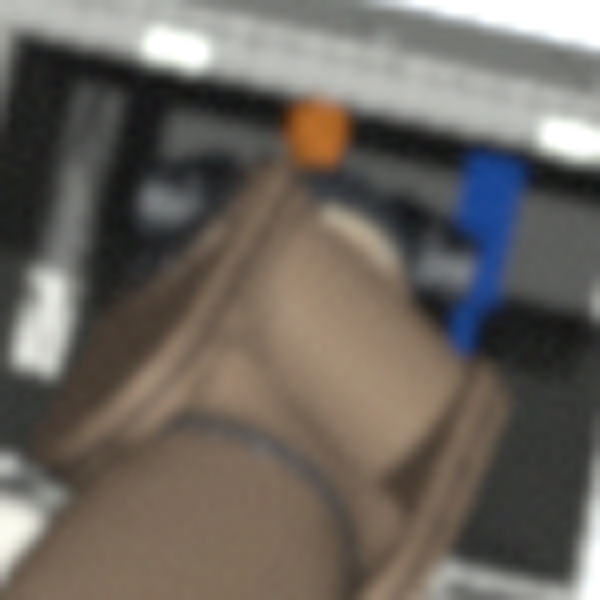

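Emit:
play_rows:
  targets:
    - {"delta_pos":[-0.001,0.0003,0.003],"delta_rot":[0,0,0],"claw":0}
    - {"delta_pos":[-0.002,0.0005,0.003],"delta_rot":[0,0,0],"claw":0}
    - {"delta_pos":[-0.002,0.0005,0.0],"delta_rot":[0,0,0],"claw":0}
    - {"delta_pos":[-0.002,0.0005,-0.002],"delta_rot":[0,0,0],"claw":0}
    - {"delta_pos":[-0.002,0.0005,-0.004],"delta_rot":[0,0,0],"claw":0}
    - {"delta_pos":[-0.002,0.0005,-0.004],"delta_rot":[0,0,0],"claw":0}

```text
time: 5.93
eef_pos: [0.5956, -0.1666, 0.071]
tcp_rot: [0.058, 0.494, -0.102, 0.861]
contact_force: [-4.9, 2.2, 9.2]
opening: 0.211
```

Run:
```python
from m import *
s=ctrl.get_state();print(s["eef_pos"],s["contact_force"],s["wrist_torque"])
```

```text
[ 0.59562182 -0.16658798  0.07097233] [-4.87520838  2.18127823  9.20500908] [ 0.22315753 -0.09461984  0.18748291]
```

Emit:
play_rows:
  targets:
    - {"delta_pos":[-0.001,0.0003,0.002],"delta_rot":[0,0,0],"claw":0}
    - {"delta_pos":[-0.002,0.0005,0.001],"delta_rot":[0,0,0],"claw":0}
    - {"delta_pos":[-0.002,0.0005,-0.001],"delta_rot":[0,0,0],"claw":0}
    - {"delta_pos":[-0.002,0.0005,-0.003],"delta_rot":[0,0,0],"claw":0}
    - {"delta_pos":[-0.002,0.0005,-0.004],"delta_rot":[0,0,0],"claw":0}
    - {"delta_pos":[-0.002,0.0005,-0.004],"delta_rot":[0,0,0],"claw":0}

```text
time: 6.43
eef_pos: [0.5931, -0.1658, 0.066]
tcp_rot: [0.058, 0.495, -0.102, 0.861]
contact_force: [-1.0, 0.1, 0.5]
opening: 0.213
```

Run:
```python
from m import *
s=ctrl.get_state();print(s["eef_pos"],s["contact_force"],s["wrist_torque"])
T=ctrl.read_camera("top");cv2.imwrite("pics/top5.png",T)
O=np.array([.607,-.171]);th=np.radians(-13.45);a=np.array([np.cos(th),np.sin(th)]);n=np.array([-a[1],a[0]])
for nm in("top4","top5"):
  T=cv2.imread(f"pics/{nm}.png");b=cv2.resize(T,None,fx=4,fy=4,interpolation=cv2.INTER_CUBIC);h=cv2.cvtColor(b,cv2.COLOR_BGR2HSV);m=masks(b)["orange"]>0
  print(nm)
  for r in range(170,184):
    q=m[r*4:r*4+4,310*4:338*4];x=np.nonzero(q)[1]
    if len(x)<5: continue
    lo,hi=x.min()/4+310,x.max()/4+310
    P=onz("top",((lo+hi)/2-.4,r),.05)[:2]-O;print(r,lo,hi,"al",(P@a*1e3).round(1),"lat",(P@n*1e3).round(1),h[r*4:r*4+4,1240:1352][q].mean(0).round(0))
```

```text
[ 0.59305668 -0.16577726  0.0660044 ] [-0.95303309  0.11717081  0.49886371] [0.0980935  0.33248141 0.00326077]
top4
173 327.0 332.25 al 30.6 lat 2.1 [ 13. 165. 103.]
174 326.5 333.0 al 27.4 lat 1.0 [ 14. 186. 108.]
175 326.5 333.0 al 24.1 lat 0.3 [ 14. 193. 110.]
176 326.0 333.0 al 20.6 lat 0.3 [ 14. 191. 110.]
177 326.0 333.0 al 17.3 lat -0.4 [ 14. 187. 109.]
178 326.25 332.75 al 14.0 lat -1.1 [ 14. 182. 108.]
179 326.5 332.5 al 10.8 lat -1.8 [ 13. 174. 100.]
180 327.25 331.75 al 7.5 lat -2.5 [ 13. 161.  88.]
top5
173 328.25 330.75 al 30.5 lat 2.5 [ 13. 156.  87.]
174 327.25 331.75 al 27.2 lat 1.8 [ 13. 183.  96.]
175 326.5 332.5 al 23.9 lat 1.1 [ 14. 193. 103.]
176 325.75 332.75 al 20.4 lat 1.1 [ 14. 192. 108.]
177 325.5 332.75 al 17.1 lat 0.8 [ 14. 188. 110.]
178 325.5 332.75 al 13.8 lat 0.1 [ 14. 185. 113.]
179 325.5 332.5 al 10.4 lat -0.2 [ 14. 182. 113.]
180 325.75 332.0 al 7.0 lat -0.5 [ 14. 180. 110.]
181 326.0 331.5 al 3.6 lat -0.8 [ 13. 175. 101.]
182 326.5 331.0 al 0.4 lat -1.5 [ 13. 162.  87.]
```

Emit:
play_rows:
  targets:
    - {"delta_pos":[0,0,-0.001],"delta_rot":[0,0,0],"claw":0}
    - {"delta_pos":[0,0,-0.002],"delta_rot":[0,0,0],"claw":0}
    - {"delta_pos":[0,0,-0.002],"delta_rot":[0,0,0],"claw":0}
    - {"delta_pos":[0,0,-0.002],"delta_rot":[0,0,0],"claw":0}

```text
time: 6.82
eef_pos: [0.5936, -0.1659, 0.0652]
tcp_rot: [0.058, 0.495, -0.102, 0.861]
contact_force: [-4.0, 1.1, 8.0]
opening: 0.209
```

Emit:
play_rows:
  targets:
    - {"delta_pos":[0,0,0.001],"delta_rot":[0,0,0],"claw":45}
    - {"delta_pos":[0,0,0.001],"delta_rot":[0,0,0],"claw":45}
    - {"delta_pos":[0,0,0.001],"delta_rot":[0,0,0],"claw":45}
    - {"delta_pos":[0,0,0.001],"delta_rot":[0,0,0],"claw":45}
    - {"delta_pos":[-0.01,0.002,0.017],"delta_rot":[0,0,0],"claw":45}
    - {"delta_pos":[-0.025,0.006,0.04],"delta_rot":[0,0,0],"claw":45}
    - {"delta_pos":[-0.045,0.012,0.07],"delta_rot":[0,0,0],"claw":45}
    - {"delta_pos":[-0.06,0.05,0.09],"delta_rot":[0,0,0],"claw":45}
    - {"delta_pos":[-0.06,0.09,0.09],"delta_rot":[0,0,0],"claw":45}
    - {"delta_pos":[-0.06,0.13,0.09],"delta_rot":[0,0,0],"claw":45}
    - {"delta_pos":[-0.06,0.17,0.09],"delta_rot":[0,0,0],"claw":45}
    - {"delta_pos":[-0.055,0.21,0.09],"delta_rot":[0,0,0],"claw":45}
    - {"delta_pos":[-0.05,0.25,0.09],"delta_rot":[0,0,0],"claw":45}
    - {"delta_pos":[-0.04,0.29,0.09],"delta_rot":[0,0,0],"claw":45}
    - {"delta_pos":[-0.03,0.325,0.085],"delta_rot":[0,0,0],"claw":45}
    - {"delta_pos":[-0.025,0.332,0.08],"delta_rot":[0,0,0],"claw":45}
    - {"delta_pos":[-0.025,0.332,0.08],"delta_rot":[0,0,0],"claw":45}
    - {"delta_pos":[-0.025,0.332,0.08],"delta_rot":[0,0,0],"claw":45}

```text
time: 8.32
eef_pos: [0.5679, 0.1664, 0.1442]
tcp_rot: [0.057, 0.495, -0.101, 0.861]
contact_force: [-0.5, -0.3, 0.6]
opening: 0.526
```

Run:
```python
from m import *
s=ctrl.get_state();print(s["eef_pos"],s["contact_force"],tgt(-13.5,30)[1][0],s["opening"])
T=ctrl.read_camera("top");cv2.imwrite("pics/top6.png",T);S=ctrl.read_camera("side");cv2.imwrite("pics/side6.png",S)
a=T[160:235,270:370];b=S[185:255,225:320]
cv2.imwrite("pics/c6.png",np.hstack([cv2.resize(q,None,fx=4,fy=400/q.shape[0],interpolation=cv2.INTER_CUBIC) for q in (a,b)]))
for n,im in(("top",T),("side",S)):
  for k,mu,A,e0,e1 in blobs(im):
    if mu[0]<345 and 150<mu[1]<300:print(n,k,mu.round(1),A,e0.round(1),e1.round(1),[onz(n,q,.01).round(4)[:2] for q in(mu,e0,e1)])
```

```text
[0.56793358 0.16639366 0.1441842 ] [-0.54198441 -0.27580114  0.56410353] [ 0.0007  0.0007 -0.0007] 0.5258742804619168
top orange [327.4 183.4] 134 [329.6 173.7] [325.  193.8] [array([ 0.6129, -0.1743]), array([ 0.6467, -0.1826]), array([ 0.5775, -0.1655])]
top red [277.5 176.6] 38 [281.8 177.6] [273.1 175.6] [array([ 0.6367, -0.0076]), array([ 0.6331, -0.0223]), array([0.6402, 0.007 ])]
side blue [215.5 250.6] 57 [213.2 244.3] [217.8 256.7] [array([0.5772, 0.1621]), array([0.6116, 0.1535]), array([0.5444, 0.1703])]
side red [250.4 215.9] 31 [254.9 215.4] [245.9 216.4] [array([ 0.6798, -0.0407]), array([ 0.6729, -0.0566]), array([ 0.6867, -0.025 ])]
```

View pics/c6.png

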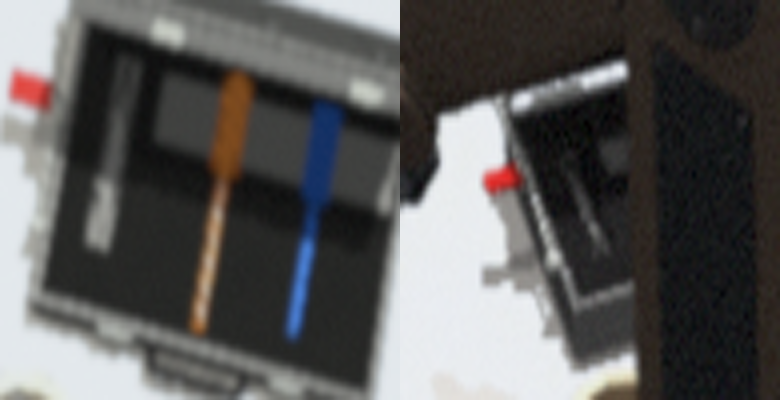

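The top crop shows the orange driver lying home, with its shank in the middle of its slot at about (210,250) and its handle at (235,120). Next is the blue driver.

Emit:
play_rows:
  targets:
    - {"delta_pos":[-0.001,-0.001,-0.035],"delta_rot":[0,0,0],"claw":45}
    - {"delta_pos":[-0.001,-0.001,-0.07],"delta_rot":[0,0,0],"claw":45}
    - {"delta_pos":[-0.001,-0.001,-0.1],"delta_rot":[0,0,0],"claw":45}
    - {"delta_pos":[-0.001,-0.001,-0.11],"delta_rot":[0,0,0],"claw":45}
    - {"delta_pos":[-0.001,-0.001,-0.1135],"delta_rot":[0,0,0],"claw":45}
    - {"delta_pos":[-0.001,-0.001,-0.1135],"delta_rot":[0,0,0],"claw":45}
    - {"delta_pos":[-0.001,-0.001,-0.1135],"delta_rot":[0,0,0],"claw":45}
    - {"delta_pos":[-0.001,-0.001,-0.1135],"delta_rot":[0,0,0],"claw":0}
    - {"delta_pos":[-0.001,-0.001,-0.1135],"delta_rot":[0,0,0],"claw":0}
    - {"delta_pos":[-0.001,-0.001,-0.1135],"delta_rot":[0,0,0],"claw":0}
    - {"delta_pos":[-0.001,-0.001,-0.1135],"delta_rot":[0,0,0],"claw":0}
    - {"delta_pos":[-0.001,-0.001,-0.1135],"delta_rot":[0,0,0],"claw":0}
  newtons: 40

```text
time: 9.42
eef_pos: [0.5684, 0.1642, 0.0335]
tcp_rot: [0.058, 0.494, -0.102, 0.862]
contact_force: [-2.7, -0.7, 6.4]
opening: 0.219
```

Run:
```python
from m import *
s=ctrl.get_state();print(s["eef_pos"],s["contact_force"],tgt(-13.45,30)[1][0],s["opening"])
```

```text
[0.56836493 0.16422471 0.03346704] [-2.74929048 -0.68093464  6.35314893] [0.0007 0.0021 0.0003] 0.21871386221940953
```

Emit:
play_rows:
  targets:
    - {"delta_pos":[0,0,0.025],"delta_rot":[0,0,0],"claw":0}
    - {"delta_pos":[-0.01,0,0.065],"delta_rot":[0,-0.002,0],"claw":0}
    - {"delta_pos":[-0.02,-0.01,0.1],"delta_rot":[0,-0.002,0],"claw":0}
    - {"delta_pos":[-0.03,-0.03,0.117],"delta_rot":[0,-0.002,0],"claw":0}
    - {"delta_pos":[-0.04,-0.07,0.117],"delta_rot":[0,-0.002,0],"claw":0}
    - {"delta_pos":[-0.05,-0.11,0.117],"delta_rot":[0,-0.002,0],"claw":0}
    - {"delta_pos":[-0.051,-0.15,0.117],"delta_rot":[0,-0.002,0],"claw":0}
    - {"delta_pos":[-0.051,-0.19,0.117],"delta_rot":[0,-0.002,0],"claw":0}
    - {"delta_pos":[-0.051,-0.23,0.117],"delta_rot":[0,-0.002,0],"claw":0}
    - {"delta_pos":[-0.051,-0.27,0.117],"delta_rot":[0,-0.002,0],"claw":0}
    - {"delta_pos":[-0.051,-0.31,0.117],"delta_rot":[0,-0.002,0],"claw":0}
    - {"delta_pos":[-0.051,-0.35,0.117],"delta_rot":[0,-0.002,0],"claw":0}
    - {"delta_pos":[-0.051,-0.38,0.11],"delta_rot":[0,-0.002,0],"claw":0}
    - {"delta_pos":[-0.051,-0.389,0.09],"delta_rot":[0,-0.002,0],"claw":0}
    - {"delta_pos":[-0.051,-0.389,0.069],"delta_rot":[0,-0.002,0],"claw":0}
    - {"delta_pos":[-0.051,-0.389,0.069],"delta_rot":[0,-0.002,0],"claw":0}
    - {"delta_pos":[-0.051,-0.389,0.069],"delta_rot":[0,-0.002,0],"claw":0}
    - {"delta_pos":[-0.051,-0.389,0.069],"delta_rot":[0,-0.002,0],"claw":0}
  newtons: 60

```text
time: 10.92
eef_pos: [0.5178, -0.2245, 0.1034]
tcp_rot: [0.058, 0.49, -0.102, 0.864]
contact_force: [0.3, 0.4, -0.4]
opening: 0.21
```

Run:
```python
from m import *
T=ctrl.read_camera("top");cv2.imwrite("pics/top7.png",T)
s=ctrl.get_state();print(s["eef_pos"],s["contact_force"],tgt(-13.45,30)[1][0],s["opening"])
O=np.array([.5893,-.2441]);th=np.radians(-13.45);a=np.array([np.cos(th),np.sin(th)]);n=np.array([-a[1],a[0]])
d=s["eef_pos"][:2]-O;print("tcp al,lat",d@a,d@n);z=s["eef_pos"][2]-.023
b=cv2.resize(T,None,fx=4,fy=4,interpolation=cv2.INTER_CUBIC);h=cv2.cvtColor(b,cv2.COLOR_BGR2HSV);m=masks(b)["blue"]>0
for r in range(176,212):
    q=m[r*4:r*4+4,325*4:365*4];x=np.nonzero(q)[1]
    if len(x)<5: continue
    lo,hi=x.min()/4+325-.4,x.max()/4+325-.4
    def f(u,zz):P=onz("top",(u,r),zz)[:2]-O;return (P@a*1e3).round(1),(P@n*1e3).round(1)
    print(r,round(hi-lo,1),"floor",f((lo+hi)/2,.034),"R",f(hi,.034)[1],"hand",f((lo+hi)/2,z),"R",f(hi,z)[1],h[r*4:r*4+4,1300:1460][q].mean(0).round(0))
```

```text
[ 0.5181508  -0.22465488  0.1040338 ] [ 1.00901007  1.24215294 -0.21719748] [ 0.0012  0.0048 -0.    ] 0.2070297787278326
tcp al,lat -0.07372068226106007 0.0023627368505849677
179 5.0 floor (np.float64(32.4), np.float64(3.1)) R -4.9 hand (np.float64(17.6), np.float64(8.5)) R 0.8 [110. 184.  68.]
180 6.8 floor (np.float64(29.3), np.float64(1.2)) R -9.6 hand (np.float64(14.6), np.float64(6.7)) R -3.7 [109. 200.  80.]
181 7.8 floor (np.float64(26.0), np.float64(0.5)) R -11.9 hand (np.float64(11.4), np.float64(6.0)) R -5.9 [110. 196.  87.]
182 7.5 floor (np.float64(22.6), np.float64(0.2)) R -11.7 hand (np.float64(8.1), np.float64(5.7)) R -5.8 [109. 194.  91.]
183 7.8 floor (np.float64(19.3), np.float64(-0.8)) R -13.2 hand (np.float64(5.0), np.float64(4.7)) R -7.2 [110. 187.  92.]
184 7.5 floor (np.float64(15.7), np.float64(-0.3)) R -12.2 hand (np.float64(1.6), np.float64(5.2)) R -6.3 [110. 186.  94.]
185 7.2 floor (np.float64(12.3), np.float64(-0.6)) R -12.1 hand (np.float64(-1.7), np.float64(5.0)) R -6.1 [110. 187.  95.]
186 7.0 floor (np.float64(8.7), np.float64(-0.1)) R -11.2 hand (np.
[... 1877 characters left out ...]
nd (np.float64(-53.3), np.float64(-1.5)) R -9.4 [106. 157. 171.]
202 5.0 floor (np.float64(-44.5), np.float64(-7.5)) R -15.4 hand (np.float64(-56.5), np.float64(-1.7)) R -9.3 [106. 157. 171.]
203 4.8 floor (np.float64(-47.9), np.float64(-7.8)) R -15.3 hand (np.float64(-59.7), np.float64(-2.0)) R -9.2 [106. 159. 161.]
204 5.0 floor (np.float64(-51.2), np.float64(-8.0)) R -15.9 hand (np.float64(-62.9), np.float64(-2.2)) R -9.8 [106. 157. 132.]
205 4.8 floor (np.float64(-54.4), np.float64(-9.1)) R -16.6 hand (np.float64(-66.0), np.float64(-3.2)) R -10.4 [107. 147.  95.]
206 3.0 floor (np.float64(-57.7), np.float64(-9.4)) R -14.1 hand (np.float64(-69.2), np.float64(-3.5)) R -8.0 [108. 127.  71.]
```

Emit:
play_rows:
  targets:
    - {"delta_pos":[0.008,-0.002,-0.01],"delta_rot":[0,0.003,0],"claw":0}
    - {"delta_pos":[0.02,-0.005,-0.019],"delta_rot":[0,0.003,0],"claw":0}
    - {"delta_pos":[0.033,-0.008,-0.019],"delta_rot":[0,0.003,0],"claw":0}
    - {"delta_pos":[0.045,-0.011,-0.02],"delta_rot":[0,0.003,0],"claw":0}
    - {"delta_pos":[0.053,-0.0132,-0.022],"delta_rot":[0,0.003,0],"claw":0}
    - {"delta_pos":[0.0548,-0.0136,-0.0235],"delta_rot":[0,0.003,0],"claw":0}
    - {"delta_pos":[0.0548,-0.0136,-0.0235],"delta_rot":[0,0.003,0],"claw":0}
    - {"delta_pos":[0.0548,-0.0136,-0.026],"delta_rot":[0,0.003,0],"claw":0}
    - {"delta_pos":[0.0548,-0.0136,-0.028],"delta_rot":[0,0.003,0],"claw":0}
    - {"delta_pos":[0.0548,-0.0136,-0.03],"delta_rot":[0,0.003,0],"claw":0}
    - {"delta_pos":[0.0548,-0.0136,-0.03],"delta_rot":[0,0.003,0],"claw":0}

```text
time: 11.88
eef_pos: [0.5732, -0.2385, 0.0748]
tcp_rot: [0.057, 0.493, -0.102, 0.862]
contact_force: [-1.7, 0.5, 5.5]
opening: 0.208
```

Run:
```python
from m import *
s=ctrl.get_state();print(s["eef_pos"],s["contact_force"],s["wrist_torque"],tgt(-13.45,30)[1][0])
```

```text
[ 0.57318256 -0.23848274  0.07477598] [-1.67534614  0.47257264  5.47735234] [0.12015017 0.19373952 0.06551485] [0.0013 0.0022 0.0001]
```

Emit:
play_rows:
  targets:
    - {"delta_pos":[0,0,-0.002],"delta_rot":[0,0,0],"claw":0}
    - {"delta_pos":[0,0,-0.003],"delta_rot":[0,0,0],"claw":0}
    - {"delta_pos":[0,0,-0.003],"delta_rot":[0,0,0],"claw":0}

```text
time: 12.13
eef_pos: [0.5735, -0.2391, 0.0717]
tcp_rot: [0.057, 0.493, -0.103, 0.862]
contact_force: [8.0, -1.5, -5.7]
opening: 0.203
```

Run:
```python
from m import *
s=ctrl.get_state();print(s["eef_pos"],s["contact_force"],s["wrist_torque"],tgt(-13.45,30)[1][0])
```

```text
[ 0.57353102 -0.23906608  0.07166943] [ 8.0267292  -1.4960198  -5.71885427] [-0.1080889  -0.65205459 -0.02365168] [0.0018 0.0026 0.0007]
```

Emit:
play_rows:
  targets:
    - {"delta_pos":[0,0,0],"delta_rot":[0,0,0],"claw":0}
    - {"delta_pos":[0,0,0],"delta_rot":[0,0,0],"claw":0}

```text
time: 12.3
eef_pos: [0.5737, -0.2392, 0.0713]
tcp_rot: [0.057, 0.492, -0.104, 0.862]
contact_force: [5.8, -0.2, -3.5]
opening: 0.207
```

Run:
```python
from m import *
s=ctrl.get_state();print(s["eef_pos"],s["contact_force"],s["wrist_torque"],tgt(-13.45,30)[1][0])
T=ctrl.read_camera("top");cv2.imwrite("pics/top8.png",T)
d=np.clip(T[165:235,290:380].astype(float)*1.5,0,255).astype(np.uint8)
cv2.imwrite("pics/c7.png",cv2.resize(d,None,fx=7,fy=7,interpolation=cv2.INTER_CUBIC))
```

```text
[ 0.57373532 -0.23918362  0.07131415] [ 5.7774077  -0.24179314 -3.52197266] [ 0.03226705 -0.38732496  0.01877969] [0.0018 0.0028 0.001 ]
```

View pics/c7.png

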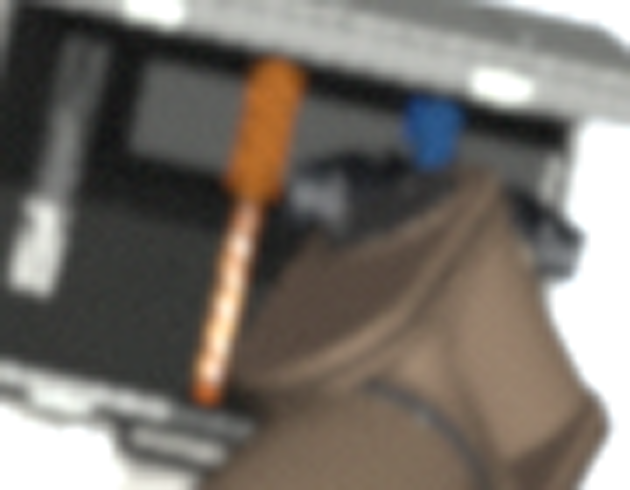

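The top crop shows the blue handle end in its pocket at (435,130), with orange still home. The force reading pushes the tool forward, so I'll ease forward 1 mm and go on down.

Emit:
play_rows:
  targets:
    - {"delta_pos":[0.001,-0.0002,-0.001],"delta_rot":[0,0,0],"claw":0}
    - {"delta_pos":[0.001,-0.0002,-0.002],"delta_rot":[0,0,0],"claw":0}
    - {"delta_pos":[0.001,-0.0002,-0.004],"delta_rot":[0,0,0],"claw":0}
    - {"delta_pos":[0.001,-0.0002,-0.004],"delta_rot":[0,0,0],"claw":0}

```text
time: 12.68
eef_pos: [0.5747, -0.2393, 0.0676]
tcp_rot: [0.057, 0.492, -0.104, 0.862]
contact_force: [-1.1, 1.2, 4.4]
opening: 0.211
```

Run:
```python
from m import *
s=ctrl.get_state();print(s["eef_pos"],s["contact_force"],s["wrist_torque"],tgt(-13.45,30)[1][0])
```

```text
[ 0.57465523 -0.23933681  0.06761511] [-1.12281627  1.24822931  4.3696402 ] [0.18527038 0.21615557 0.05163292] [0.0017 0.0028 0.0009]
```

Emit:
play_rows:
  targets:
    - {"delta_pos":[0,0,-0.0025],"delta_rot":[0,0,0],"claw":0}
    - {"delta_pos":[0,0,-0.0025],"delta_rot":[0,0,0],"claw":0}
    - {"delta_pos":[0,0,0],"delta_rot":[0,0,0],"claw":40}
    - {"delta_pos":[0,0,0],"delta_rot":[0,0,0],"claw":40}
    - {"delta_pos":[0,0,0],"delta_rot":[0,0,0],"claw":40}
    - {"delta_pos":[0,0,0],"delta_rot":[0,0,0],"claw":40}
    - {"delta_pos":[-0.01,0.002,0.017],"delta_rot":[0,0,0],"claw":40}
    - {"delta_pos":[-0.025,0.006,0.042],"delta_rot":[0,0,0],"claw":40}
    - {"delta_pos":[-0.045,0.012,0.075],"delta_rot":[0,0,0],"claw":40}
    - {"delta_pos":[-0.05,0.05,0.085],"delta_rot":[0,0,0],"claw":0}
    - {"delta_pos":[-0.05,0.09,0.085],"delta_rot":[0,0,0],"claw":0}
    - {"delta_pos":[-0.05,0.13,0.085],"delta_rot":[0,0,0],"claw":0}
    - {"delta_pos":[-0.05,0.17,0.085],"delta_rot":[0,0,0],"claw":0}
    - {"delta_pos":[-0.05,0.21,0.08],"delta_rot":[0,0,0],"claw":0}
    - {"delta_pos":[-0.03,0.235,0.075],"delta_rot":[0,0,0],"claw":0}
    - {"delta_pos":[-0.01,0.235,0.065],"delta_rot":[0,0,0],"claw":0}
    - {"delta_pos":[-0.01,0.235,0.065],"delta_rot":[0,0,0],"claw":0}
    - {"delta_pos":[-0.01,0.235,0.065],"delta_rot":[0,0,0],"claw":0}

```text
time: 14.18
eef_pos: [0.5644, -0.0037, 0.1313]
tcp_rot: [0.057, 0.494, -0.103, 0.862]
contact_force: [0.3, 0.1, -0.1]
opening: -0.001
```

Run:
```python
from m import *
T=ctrl.read_camera("top");cv2.imwrite("pics/top9.png",T);S=ctrl.read_camera("side");cv2.imwrite("pics/side9.png",S)
s=ctrl.get_state();print(s["eef_pos"],s["contact_force"],tgt(-13.45,30)[1][0],s["opening"])
a=T[150:250,260:375];b=S[175:265,215:320]
cv2.imwrite("pics/c8.png",np.hstack([cv2.resize(q,(400,int(400*q.shape[0]/q.shape[1])),interpolation=cv2.INTER_CUBIC)[:340] for q in (a,b)]))
for n,im in(("top",T),("side",S)):
  for k,mu,A,e0,e1 in blobs(im):
    if mu[0]<360 and 150<mu[1]<230:print(n,k,mu.round(1),A,e0.round(1),e1.round(1))
```

```text
[ 0.56402616 -0.00461472  0.13206379] [0.13551257 0.49204749 0.07087298] [0.0016 0.0024 0.0011] 0.0014254886250893617
top orange [327.4 183.3] 132 [329.6 173.7] [325.  193.8]
top blue [350.  188.4] 132 [351.9 178.8] [348.1 198.2]
top red [277.5 176.5] 42 [282.1 177.7] [272.9 175.3]
side red [235.3 183.8] 12 [237.  183.1] [233.8 184.3]
side red [250.6 215.8] 33 [255.  215.2] [245.9 216.5]
```

View pics/c8.png

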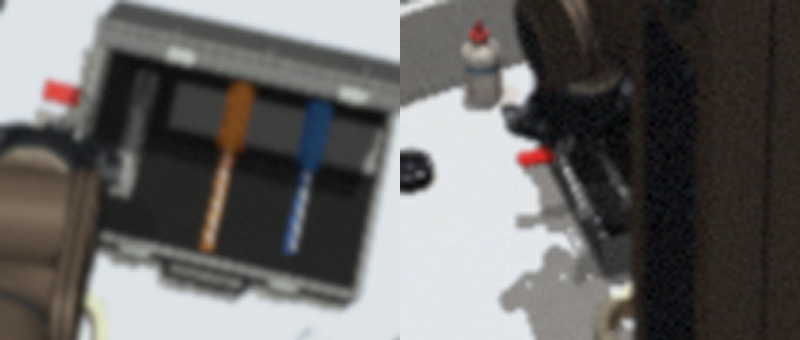

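The crops show both drivers home, each shank centred in its own coloured slot. The tab is clear at (62,95) in the left crop, so I'll press it now.

Emit:
play_rows:
  targets:
    - {"delta_pos":[0.025,0,-0.006],"delta_rot":[0,0.002,0],"claw":0}
    - {"delta_pos":[0.045,0,-0.012],"delta_rot":[0,0.002,0],"claw":0}
    - {"delta_pos":[0.05,0,-0.016],"delta_rot":[0,0.002,0],"claw":0}
    - {"delta_pos":[0.05,0,-0.024],"delta_rot":[0,0.002,0],"claw":0}
    - {"delta_pos":[0.05,0,-0.03],"delta_rot":[0,0.002,0],"claw":0}
    - {"delta_pos":[0.05,0,-0.036],"delta_rot":[0,0.002,0],"claw":0}
    - {"delta_pos":[0.05,0,-0.038],"delta_rot":[0,0.002,0],"claw":0}
    - {"delta_pos":[0.05,0,-0.038],"delta_rot":[0,0.002,0],"claw":0}

```text
time: 14.95
eef_pos: [0.6132, -0.0048, 0.0935]
tcp_rot: [0.057, 0.496, -0.104, 0.86]
contact_force: [0.3, -0.3, -0.5]
opening: -0.001
```

Run:
```python
from m import *
s=ctrl.get_state();print(s["eef_pos"],s["contact_force"],s["wrist_torque"])
```

```text
[ 0.6131922  -0.0047915   0.09354119] [ 0.25639263 -0.2755157  -0.53378473] [0.0894238  0.26032306 0.02276158]
```

Emit:
play_rows:
  targets:
    - {"delta_pos":[0,0,-0.004],"delta_rot":[0,0,0],"claw":0}
    - {"delta_pos":[0,0,-0.007],"delta_rot":[0,0,0],"claw":0}
    - {"delta_pos":[0,0,-0.009],"delta_rot":[0,0,0],"claw":0}
    - {"delta_pos":[0,0,-0.009],"delta_rot":[0,0,0],"claw":0}

```text
time: 15.28
eef_pos: [0.6148, -0.005, 0.086]
tcp_rot: [0.057, 0.494, -0.104, 0.861]
contact_force: [1.9, -1.9, 3.2]
opening: -0.003
```

Run:
```python
from m import *
s=ctrl.get_state();print(s["eef_pos"],s["contact_force"],s["wrist_torque"])
T=ctrl.read_camera("top");S=ctrl.read_camera("side");cv2.imwrite("pics/top10.png",T);cv2.imwrite("pics/side10.png",S)
for n,im in(("top",T),("side",S)):
  for k,mu,A,e0,e1 in blobs(im,3):
    if k=="red" and mu[0]<360 and 150<mu[1]<230:print(n,k,mu.round(1),A,e0.round(1),e1.round(1))
p=s["eef_pos"]+.025*R.from_quat(s["tcp_rot"]).as_matrix()[:,0];print("tip",p,proj("top",p),proj("side",p))
```

```text
[ 0.61480659 -0.00504478  0.08600073] [ 1.94985272 -1.85011156  3.23481089] [-0.2120794  -0.55149052 -0.04268962]
side red [235.4 183.6] 13 [236.5 182.5] [234. 185.]
side red [250.9 218.3] 18 [255.  217.9] [247.  218.7]
tip [ 0.62705475 -0.00811925  0.06442458] [277.51569346 174.80946772] [249.42982562 214.56654271]
```

Emit:
play_rows:
  targets:
    - {"delta_pos":[0,0,-0.005],"delta_rot":[0,0,0],"claw":0}
    - {"delta_pos":[0,0,-0.01],"delta_rot":[0,0,0],"claw":0}
    - {"delta_pos":[0,0,-0.014],"delta_rot":[0,0,0],"claw":0}
    - {"delta_pos":[0,0,-0.018],"delta_rot":[0,0,0],"claw":0}
    - {"delta_pos":[0,0,-0.02],"delta_rot":[0,0,0],"claw":0}
    - {"delta_pos":[0,0,-0.02],"delta_rot":[0,0,0],"claw":0}

```text
time: 15.88
eef_pos: [0.6156, -0.0052, 0.067]
tcp_rot: [0.057, 0.493, -0.104, 0.862]
contact_force: [2.4, -2.4, 5.7]
opening: 0.003
```

Run:
```python
from m import *
s=ctrl.get_state();print(s["eef_pos"],s["contact_force"],s["wrist_torque"])
T=ctrl.read_camera("top");S=ctrl.read_camera("side");cv2.imwrite("pics/top11.png",T);cv2.imwrite("pics/side11.png",S)
for n,im in(("top",T),("side",S)):
  for k,mu,A,e0,e1 in blobs(im,3):
    if k=="red" and mu[0]<360 and 150<mu[1]<240:print(n,k,mu.round(1),A,e0.round(1),e1.round(1))
```

```text
[ 0.6155965  -0.00518196  0.06697384] [ 2.37696738 -2.39365728  5.73827187] [-0.25570379 -0.48210097 -0.08055574]
side red [235.4 183.6] 13 [236.5 182.5] [234. 185.]
side red [251.3 221.8] 15 [254.7 220.9] [247.  222.9]
```

Emit:
play_rows:
  targets:
    - {"delta_pos":[0,0,-0.004],"delta_rot":[0,0,0],"claw":0}
    - {"delta_pos":[0,0,-0.007],"delta_rot":[0,0,0],"claw":0}
    - {"delta_pos":[0,0,-0.007],"delta_rot":[0,0,0],"claw":0}
    - {"delta_pos":[-0.01,0,0.01],"delta_rot":[0,0,0],"claw":0}
    - {"delta_pos":[-0.03,0,0.04],"delta_rot":[0,0,0],"claw":0}
    - {"delta_pos":[-0.05,0,0.075],"delta_rot":[0,0,0],"claw":0}
    - {"delta_pos":[-0.07,0,0.11],"delta_rot":[0,0,0],"claw":0}
    - {"delta_pos":[-0.09,0,0.145],"delta_rot":[0,0,0],"claw":0}
    - {"delta_pos":[-0.095,-0.01,0.185],"delta_rot":[0.01,0.04,0],"claw":0}
    - {"delta_pos":[-0.095,-0.03,0.22],"delta_rot":[0.02,0.08,0],"claw":0}
    - {"delta_pos":[-0.095,-0.06,0.25],"delta_rot":[0.03,0.12,0.001],"claw":0}
    - {"delta_pos":[-0.095,-0.09,0.265],"delta_rot":[0.041,0.16,0.001],"claw":0}
    - {"delta_pos":[-0.095,-0.09,0.265],"delta_rot":[0.041,0.165,0.001],"claw":0}
    - {"delta_pos":[-0.095,-0.09,0.265],"delta_rot":[0.041,0.165,0.001],"claw":0}

```text
time: 17.15
eef_pos: [0.5213, -0.0972, 0.3323]
tcp_rot: [0.084, 0.705, -0.083, 0.7]
contact_force: [-0.1, 0.4, -1.2]
opening: 0.004
```

Run:
```python
from m import *
T=ctrl.read_camera("top");S=ctrl.read_camera("side");cv2.imwrite("pics/top12.png",T);cv2.imwrite("pics/side12.png",S)
s=ctrl.get_state();print(s["eef_pos"],s["contact_force"],tgt(-13.45,0)[1][0])
for n,im in(("top",T),("side",S)):
  for k,mu,A,e0,e1 in blobs(im,3):
    if mu[0]<360 and 150<mu[1]<240:print(n,k,mu.round(1),A,e0.round(1),e1.round(1))
print("side z",[proj("side",[.617,-.006,z]).round(1) for z in(.07,.045)])
h=np.array([.6691,-.1893,.049]);th0=np.radians(-13.45);a=np.array([np.cos(th0),np.sin(th0),0]);n=np.array([-a[1],a[0],0]);zz=np.array([0,0,1])
off=np.array([.003,-.0025,0])
q=np.radians(65)
for y in(-.14,.14):
    P=h+off+.205*(-np.cos(q)*a+np.sin(q)*zz)+y*n+.021*(np.sin(q)*a+np.cos(q)*zz);print("lid corner top px",proj("top",P).round(1),proj("side",P).round(1))
d=T[125:255,255:400];e=S[150:280,210:355]
cv2.imwrite("pics/c9.png",np.hstack([cv2.resize(q,(400,359),interpolation=cv2.INTER_CUBIC) for q in (d,e)]))
```

```text
[ 0.51949637 -0.09460443  0.32913038] [-0.08720992  0.35753137 -0.18833703] [-0.001  -0.0025 -0.0002]
top blue [343.7 212.5] 6 [344.2 210.1] [343.1 215. ]
top blue [341.3 221.7] 3 [341.8 222.2] [340.8 221.2]
top red [276.4 178.9] 30 [279.7 179.5] [273.  178.2]
side red [235.4 183.6] 13 [236.5 182.5] [234. 185.]
side red [251.2 222.2] 19 [254.9 221.6] [247.  222.8]
side z [array([250.3, 215. ]), array([250.6, 220.4])]
lid corner top px [388.  175.1] [327.5 154.1]
lid corner top px [288.6 152.5] [253.3 168.9]
```

View pics/c9.png

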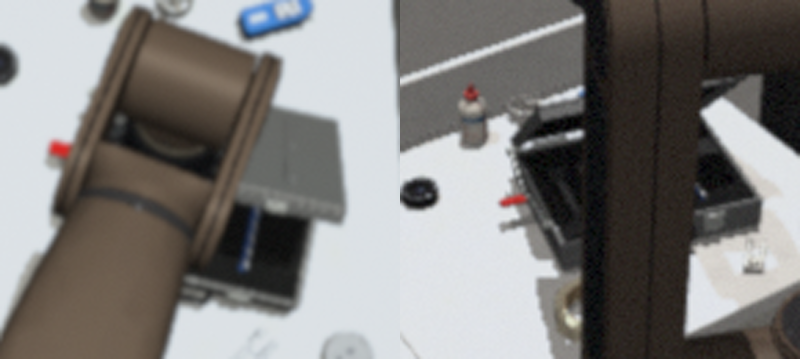

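The crops show the knee folded: the red tab is about 25 mm lower. The lid has also come partly down with it, with its front-right corner at about (345,218) in the crop, or (380,204) in the full picture. I'll work out its angle.

Run:
```python
from m import *
h=np.array([.6721,-.1918,.049]);t=np.radians(-13.45);a=np.array([np.cos(t),np.sin(t),0]);n=np.array([-a[1],a[0],0]);zz=np.array([0,0,1])
def P(q,r,y,o=.021):q=np.radians(q);return h+r*(-np.cos(q)*a+np.sin(q)*zz)+y*n+o*(np.sin(q)*a+np.cos(q)*zz)
for q in(25,30,35,40,45,50):print(q,"edge R outer",proj("top",P(q,.205,-.14)).round(0),"skirt",proj("top",P(q,.205,-.14,.006)).round(0),"hinge R",proj("top",P(q,0,-.14)).round(0),"edge L side",proj("side",P(q,.205,.14,.006)).round(0),"hingeL",proj("side",P(q,0,.14)).round(0))
# robot-frame contact path
h=h-[.003,-.0025,0]
for q in(65,50,40,35,30,20,10,0):
    C=P(q,.185,0);print(q,"TCP",(C+.011*a+.025*zz).round(4))
```

```text
25 edge R outer [373. 219.] skirt [372. 222.] hinge R [378. 168.] edge L side [265. 211.] hingeL [249. 198.]
30 edge R outer [375. 215.] skirt [373. 218.] hinge R [378. 168.] edge L side [264. 206.] hingeL [249. 198.]
35 edge R outer [377. 210.] skirt [375. 214.] hinge R [378. 167.] edge L side [263. 201.] hingeL [249. 198.]
40 edge R outer [379. 205.] skirt [377. 209.] hinge R [378. 167.] edge L side [261. 196.] hingeL [249. 198.]
45 edge R outer [381. 200.] skirt [379. 204.] hinge R [378. 167.] edge L side [260. 191.] hingeL [249. 198.]
50 edge R outer [383. 194.] skirt [381. 198.] hinge R [378. 167.] edge L side [259. 186.] hingeL [249. 198.]
65 TCP [ 0.6223 -0.1781  0.2505]
50 TCP [ 0.5798 -0.1679  0.2292]
40 TCP [ 0.5551 -0.162   0.209 ]
35 TCP [ 0.5441 -0.1594  0.1973]
30 TCP [ 0.5342 -0.157   0.1847]
20 TCP [ 0.5177 -0.1531  0.157 ]
10 TCP [ 0.5062 -0.1503  0.1268]
0 TCP [ 0.4999 -0.1488  0.095 ]
```

Emit:
play_rows:
  targets:
    - {"delta_pos":[0.035,-0.04,0],"delta_rot":[-0.001,-0.0025,0],"claw":0}
    - {"delta_pos":[0.06,-0.075,-0.02],"delta_rot":[-0.001,-0.0025,0],"claw":0}
    - {"delta_pos":[0.068,-0.075,-0.05],"delta_rot":[-0.001,-0.0025,0],"claw":0}
    - {"delta_pos":[0.068,-0.075,-0.072],"delta_rot":[-0.001,-0.0025,0],"claw":0}
    - {"delta_pos":[0.066,-0.074,-0.082],"delta_rot":[-0.001,-0.0025,0],"claw":0}
    - {"delta_pos":[0.062,-0.073,-0.09],"delta_rot":[-0.001,-0.0025,0],"claw":0}
    - {"delta_pos":[0.058,-0.072,-0.097],"delta_rot":[-0.001,-0.0025,0],"claw":0}
    - {"delta_pos":[0.053,-0.071,-0.104],"delta_rot":[-0.001,-0.0025,0],"claw":0}
    - {"delta_pos":[0.048,-0.07,-0.11],"delta_rot":[-0.001,-0.0025,0],"claw":0}
    - {"delta_pos":[0.048,-0.07,-0.11],"delta_rot":[-0.001,-0.0025,0],"claw":0}

```text
time: 18.08
eef_pos: [0.5662, -0.1638, 0.2189]
tcp_rot: [0.083, 0.703, -0.082, 0.702]
contact_force: [0.5, -0.4, -0.3]
opening: 0.001
```

Run:
```python
from m import *
s=ctrl.get_state();print(s["eef_pos"],s["contact_force"],s["wrist_torque"],tgt(-13.45,0)[1][0])
```

```text
[ 0.56623564 -0.16376295  0.2189068 ] [ 0.47375403 -0.41097229 -0.31941486] [-0.03665523 -0.00511179 -0.01776856] [-0.0001 -0.0002 -0.0004]
```

Emit:
play_rows:
  targets:
    - {"delta_pos":[-0.004,0.001,-0.004],"delta_rot":[0,0,0],"claw":0}
    - {"delta_pos":[-0.008,0.0015,-0.007],"delta_rot":[0,0,0],"claw":0}
    - {"delta_pos":[-0.011,0.002,-0.01],"delta_rot":[0,0,0],"claw":0}
    - {"delta_pos":[-0.015,0.003,-0.014],"delta_rot":[0,0,0],"claw":0}
    - {"delta_pos":[-0.019,0.004,-0.018],"delta_rot":[0,0,0],"claw":0}
    - {"delta_pos":[-0.022,0.0045,-0.0215],"delta_rot":[0,0,0],"claw":0}
    - {"delta_pos":[-0.022,0.0045,-0.0215],"delta_rot":[0,0,0],"claw":0}

```text
time: 18.67
eef_pos: [0.543, -0.1589, 0.1961]
tcp_rot: [0.083, 0.703, -0.082, 0.701]
contact_force: [0.4, 0.0, -0.9]
opening: 0.004
```

Run:
```python
from m import *
s=ctrl.get_state();print(s["eef_pos"],s["contact_force"],s["wrist_torque"],tgt(-13.45,0)[1][0])
```

```text
[ 0.54299773 -0.15894827  0.19607089] [ 0.37154118  0.01570856 -0.88362956] [-0.03241641  0.008563    0.04775475] [-0.0004 -0.001  -0.0004]
```

Emit:
play_rows:
  targets:
    - {"delta_pos":[-0.003,0.001,-0.004],"delta_rot":[0,0,0],"claw":0}
    - {"delta_pos":[-0.006,0.0015,-0.008],"delta_rot":[0,0,0],"claw":0}
    - {"delta_pos":[-0.009,0.002,-0.0115],"delta_rot":[0,0,0],"claw":0}
    - {"delta_pos":[-0.012,0.003,-0.016],"delta_rot":[0,0,0],"claw":0}
    - {"delta_pos":[-0.015,0.0035,-0.021],"delta_rot":[0,0,0],"claw":0}
    - {"delta_pos":[-0.0175,0.004,-0.0255],"delta_rot":[0,0,0],"claw":0}
    - {"delta_pos":[-0.0175,0.004,-0.0255],"delta_rot":[0,0,0],"claw":0}

```text
time: 19.25
eef_pos: [0.5243, -0.1545, 0.1689]
tcp_rot: [0.083, 0.704, -0.082, 0.7]
contact_force: [0.2, -0.3, -0.5]
opening: 0.001
```

Run:
```python
from m import *
s=ctrl.get_state();print(s["eef_pos"],s["contact_force"],s["wrist_torque"],tgt(-13.45,0)[1][0])
```

```text
[ 0.52428087 -0.154483    0.16885521] [ 0.20388229 -0.34080242 -0.50960859] [-0.01560877  0.03447495 -0.00840996] [-0.0007 -0.0018 -0.0004]
```

Run:
```python
from m import *
T=ctrl.read_camera("top");S=ctrl.read_camera("side");cv2.imwrite("pics/top13.png",T);cv2.imwrite("pics/side13.png",S)
T0=cv2.imread("pics/top12.png");S0=cv2.imread("pics/side12.png");g=lambda i:cv2.cvtColor(i,cv2.COLOR_BGR2GRAY)
print("lid right col 372, rows 160-236 before/after");print(g(T0)[160:240:2,372]);print(g(T)[160:240:2,372])
print("col 365");print(g(T0)[160:240:2,365]);print(g(T)[160:240:2,365])
for n,im in(("top",T),("side",S)):
  for k,mu,A,e0,e1 in blobs(im,3):
    if k=="red" and mu[0]<300:print(n,mu.round(1),A)
h=np.array([.6721,-.1918,.049]);t=np.radians(-13.45);a=np.array([np.cos(t),np.sin(t),0]);n=np.array([-a[1],a[0],0]);zz=np.array([0,0,1])
def P(q,r,y,o=.021):q=np.radians(q);return h+r*(-np.cos(q)*a+np.sin(q)*zz)+y*n+o*(np.sin(q)*a+np.cos(q)*zz)
for q in(0,10,20,25,30,35,40,45):print(q,"edge at y=-.13",proj("top",P(q,.205,-.13)).round(0),"y=-.105",proj("top",P(q,.205,-.105)).round(0),"skirt",proj("top",P(q,.205,-.105,.006)).round(0))
```

```text
lid right col 372, rows 160-236 before/after
[224 223 223 208 130 104 103 104 103 103 103 104 104 105 104 105 105 104
 105 120 121 107 131 211 223 224 224 224 224 224 224 224 224 224 224 224
 224 224 224 224]
[223 223 223 217 162 125 123 123 123 122 124 123 123 123 122 123 122 123
 123 124 123 124 125 127 128 123 125 128 135 145 156 176 207 222 223 223
 223 223 223 223]
col 365
[224 224 216 143 104 104 104 104 104 103 104 104 104 104 103 104 104 105
 116 119 105  93  50  30  42  50  66  83  95 118 142 156 170 177 189 207
 213 219 223 224]
[223 222 221 184 125  94  68  66  69  81  86  88  97 113 122 123 123 123
 123 123 122 123 123 121 111 106 107 106 107 106  89  73 137 175 188 206
 212 218 222 222]
top [292.5 117.4] 22
top [277.6 181. ] 38
side [235.4 183.6] 13
side [251.3 225.2] 13
0 edge at y=-.13 [362. 232.] y=-.105 [354. 230.] skirt [353. 230.]
10 edge at y=-.13 [365. 228.] y=-.105 [357. 226.] skirt [356. 227.]
20 edge at y=-.13 [368. 222.] y=-.105 [360. 220.] skirt [358. 222.]
25 edge at y=-.13 [370. 218.] y=-.105 [361. 216.] skirt [360. 219.]
30 edge at y=-.13 [372. 214.] y=-.105 [363. 212.] skirt [362. 215.]
35 edge at y=-.13 [373. 209.] y=-.105 [365. 207.] skirt [363. 211.]
40 edge at y=-.13 [375. 204.] y=-.105 [367. 202.] skirt [365. 206.]
45 edge at y=-.13 [377. 199.] y=-.105 [368. 197.] skirt [367. 201.]
```

Emit:
play_rows:
  targets:
    - {"delta_pos":[-0.002,0.0005,-0.004],"delta_rot":[0,0,0],"claw":0}
    - {"delta_pos":[-0.0045,0.001,-0.008],"delta_rot":[0,0,0],"claw":0}
    - {"delta_pos":[-0.0065,0.0015,-0.012],"delta_rot":[0,0,0],"claw":0}
    - {"delta_pos":[-0.0085,0.002,-0.016],"delta_rot":[0,0,0],"claw":0}
    - {"delta_pos":[-0.0105,0.0025,-0.021],"delta_rot":[0,0,0],"claw":0}
    - {"delta_pos":[-0.013,0.003,-0.027],"delta_rot":[0,0,0],"claw":0}
    - {"delta_pos":[-0.015,0.0035,-0.032],"delta_rot":[0,0,0],"claw":0}
    - {"delta_pos":[-0.0165,0.004,-0.037],"delta_rot":[0,0,0],"claw":0}
    - {"delta_pos":[-0.018,0.004,-0.042],"delta_rot":[0,0,0],"claw":0}
    - {"delta_pos":[-0.0195,0.0045,-0.047],"delta_rot":[0,0,0],"claw":0}
    - {"delta_pos":[-0.021,0.005,-0.052],"delta_rot":[0,0,0],"claw":0}
    - {"delta_pos":[-0.022,0.005,-0.056],"delta_rot":[0,0,0],"claw":0}
    - {"delta_pos":[-0.022,0.005,-0.056],"delta_rot":[0,0,0],"claw":0}

```text
time: 20.43
eef_pos: [0.5023, -0.1493, 0.1126]
tcp_rot: [0.083, 0.705, -0.082, 0.7]
contact_force: [-0.3, 0.4, 0.4]
opening: -0.002
```

Run:
```python
from m import *
s=ctrl.get_state();print(s["eef_pos"],s["contact_force"],s["wrist_torque"],tgt(-13.45,0)[1][0])
T=ctrl.read_camera("top");g=cv2.cvtColor(T,cv2.COLOR_BGR2GRAY);print(g[160:240:2,365])
S=ctrl.read_camera("side")
for n,im in(("top",T),("side",S)):
  for k,mu,A,e0,e1 in blobs(im,3):
    if k=="red" and mu[0]<300:print(n,mu.round(1),A)
```

```text
[ 0.50226924 -0.14933748  0.11258242] [-0.32439826  0.35042957  0.35401725] [-0.02326143  0.02137806 -0.02083095] [-0.0009 -0.0019 -0.0003]
[221 221 222 214 168 141 140 140 140 140 141 142 142 143 144 144 144 145
 145 146 147 148 147 148 149 149 149 151 150 145 137 133 135 135 138 141
 139 189 220 222]
top [292.6 117.3] 23
top [277.4 182.4] 30
side [235.4 183.6] 13
side [252.1 227.1] 10
```

Still easing down with the lid following. Now the final closing press.

Emit:
play_rows:
  targets:
    - {"delta_pos":[-0.001,0,-0.004],"delta_rot":[0,0,0],"claw":0}
    - {"delta_pos":[-0.0015,0.0005,-0.008],"delta_rot":[0,0,0],"claw":0}
    - {"delta_pos":[-0.002,0.0005,-0.012],"delta_rot":[0,0,0],"claw":0}
    - {"delta_pos":[-0.0025,0.0005,-0.015],"delta_rot":[0,0,0],"claw":0}
    - {"delta_pos":[-0.0025,0.0005,-0.018],"delta_rot":[0,0,0],"claw":0}
    - {"delta_pos":[-0.0025,0.0005,-0.02],"delta_rot":[0,0,0],"claw":0}
    - {"delta_pos":[-0.0025,0.0005,-0.02],"delta_rot":[0,0,0],"claw":0}

```text
time: 21.12
eef_pos: [0.5002, -0.1491, 0.095]
tcp_rot: [0.083, 0.705, -0.082, 0.7]
contact_force: [-4.1, 1.9, 11.4]
opening: -0.0
```

Run:
```python
from m import *
s=ctrl.get_state();print(s["eef_pos"],s["contact_force"],s["wrist_torque"],tgt(-13.45,0)[1][0])
```

```text
[ 0.50018264 -0.14907427  0.09497019] [-4.09993402  1.88023022 11.39198599] [ 0.29677917  0.91624971 -0.04705406] [-0.001  -0.0024 -0.0005]
```

Emit:
play_rows:
  targets:
    - {"delta_pos":[0,0,-0.003],"delta_rot":[0,0,0],"claw":0}
    - {"delta_pos":[0,0,-0.004],"delta_rot":[0,0,0],"claw":0}
    - {"delta_pos":[0,0,-0.004],"delta_rot":[0,0,0],"claw":0}
    - {"delta_pos":[0,0,-0.004],"delta_rot":[0,0,0],"claw":0}

```text
time: 21.45
eef_pos: [0.5003, -0.1491, 0.0948]
tcp_rot: [0.083, 0.706, -0.081, 0.698]
contact_force: [-10.1, 3.1, 22.4]
opening: 0.0
```

Emit:
play_rows:
  targets:
    - {"delta_pos":[0,0,0.01],"delta_rot":[0,0,0],"claw":0}
    - {"delta_pos":[0,0,0.04],"delta_rot":[0,0,0],"claw":0}
    - {"delta_pos":[-0.02,0.03,0.08],"delta_rot":[0,0,0],"claw":0}
    - {"delta_pos":[-0.04,0.07,0.11],"delta_rot":[0,0,0],"claw":0}
    - {"delta_pos":[-0.05,0.11,0.13],"delta_rot":[0,0,0],"claw":0}
    - {"delta_pos":[-0.05,0.15,0.15],"delta_rot":[0,0,0],"claw":0}
    - {"delta_pos":[-0.05,0.19,0.15],"delta_rot":[0,0,0],"claw":0}
    - {"delta_pos":[-0.05,0.23,0.15],"delta_rot":[0,0,0],"claw":0}
    - {"delta_pos":[-0.05,0.27,0.15],"delta_rot":[0,0,0],"claw":0}
    - {"delta_pos":[-0.05,0.31,0.15],"delta_rot":[0,0,0],"claw":0}
    - {"delta_pos":[-0.05,0.35,0.15],"delta_rot":[0,0,0],"claw":0}
    - {"delta_pos":[-0.05,0.35,0.15],"delta_rot":[0,0,0],"claw":0}

```text
time: 22.45
eef_pos: [0.4494, 0.2047, 0.2448]
tcp_rot: [0.082, 0.706, -0.079, 0.699]
contact_force: [0.2, -1.5, -0.2]
opening: 0.002
```

Run:
```python
from m import *
s=ctrl.get_state();print(s["eef_pos"],s["contact_force"],s["time"])
T=ctrl.read_camera("top");S=ctrl.read_camera("side");cv2.imwrite("pics/top14.png",T)
h=np.array([.6721,-.1918,.049]);t=np.radians(-13.45);a=np.array([np.cos(t),np.sin(t),0]);n=np.array([-a[1],a[0],0])
for q in(0,3,6):
  r=np.radians(q)
  P=h+.205*(-np.cos(r)*a+np.array([0,0,np.sin(r)]))+.021*np.array([0,0,1]);print(q,[proj("top",P+y*n).round(1) for y in(-.14,0,.14)],[proj("side",P+y*n).round(1) for y in(-.14,0,.14)])
d=T[110:270,190:410];e=S[170:300,180:360]
cv2.imwrite("pics/c10.png",np.hstack([cv2.resize(q,(400,290),interpolation=cv2.INTER_CUBIC) for q in (d,e)]))
```

```text
[0.44943649 0.20468125 0.24482847] [ 0.21268648 -1.47391468 -0.16273408] 22.45
0 [array([365.1, 232.3]), array([321.1, 222. ]), array([277.4, 211.7])] [array([340.6, 214.1]), array([304.5, 222.5]), array([267.1, 231.1])]
3 [array([365.9, 231.7]), array([321.4, 221.3]), array([277.4, 211. ])] [array([340.7, 211.7]), array([304.5, 220. ]), array([267. , 228.7])]
6 [array([366.7, 231. ]), array([321.8, 220.5]), array([277.5, 210.1])] [array([340.8, 209.2]), array([304.5, 217.5]), array([266.8, 226.2])]
```

View pics/c10.png

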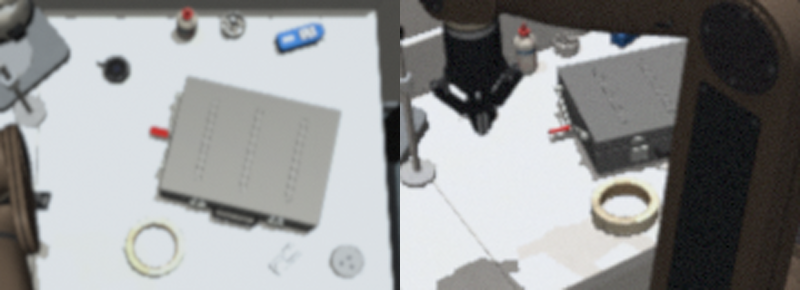

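The lid is shut flat, and the tape and the other things are where they were. The lid stopped hard at the expected shut height (edge at 70 mm, with no further travel at 22 N). The robot is clear of everything, so I'm handing in.

```bash
python3 -c "
from plant import ctrl
print(ctrl.sign_off())"
```

```text
the job is handed in; nothing more can be done
None
```

I laid both drivers in the cut-outs of their own colour, pressed the red tab to unlock the stay, and lowered the lid slowly until it was shut. I handed in at 22.5 s, with the arm clear of everything.

- **Drivers:** before closing, the top view showed each shank centred in its slot. Each handle also met the pocket floor at its expected height.
- **Stay:** the tab went down about 25 mm. The lid also came partway down during this step, to about 40–45 degrees above shut. I only saw that afterwards, so I can't say how fast it moved.
- **Lid:** while I eased it down the last part, the force stayed under 1 N, well below the few newtons the task mentions. I confirmed from pictures that the lid was following. It stopped with its edge at the expected 70 mm and did not move further at 22 N, and the last picture shows it flat.
- **Disagreements:** the camera and arm positions differed by about 2–3 mm. Because of this the orange driver first caught on the pocket edge with about 10 N, and moving it back a few millimetres let it drop in.
- **Not checked:** the drivers can't be seen with the lid closed, so I didn't check them again after shutting it.

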